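Set the drip cup and back off the nebuliser adjuster

TASK

Turn the upside-down white drip cup mouth-up and stand it on the blue mat, with the drain spout over the middle of its mouth, and let go of it. Then turn the black thumbscrew on top of the stand clockwise until it seats against its stop, back it off a quarter turn and finish there, still holding the thumbscrew in the gripper. Leave the other things on the bench where they are.

Things in the scene. Friction and masses are not known exactly. Their poses are not given: they have to be found in the camera images.
- cup: White plastic cup, loose, about 70 g, 70 mm tall, outside diameter 54 mm at the closed bottom, 60 mm at the mouth, wall 3 mm. Origin: centre of the bottom's outside; z axis from bottom to mouth. Starts mouth-down: origin 70 mm above the bench, z axis down, free bench around it. Set down gently on its side it stays put. Stood mouth-up its origin is at bench height.
- cup_mouth (a point): Centre of the cup's open mouth, 70 mm along the cup's z axis from its origin.
- stand: Fixed grey housing, 100 mm (its x) by 130 mm (its y), top at 150 mm, on a 120 x 150 x 12 mm foot. Origin on the bench under its middle; its front (-x) faces roughly to the robot. A 10 mm thick steel spout leaves the front 136 mm up and ends 130 mm in front of the origin (80 mm clear of the face). A brass inlet 44 mm across, 90 mm up, sticks out 18 mm (its tip 38 mm) on the +y side.
- spout (a point): Lower end of the drain spout, 124 mm above the bench: the cup goes on the bench straight below it.
- cup_spot (a point): Centre of the flat round blue drip mat, 80 mm across, printed on the bench straight below the spout end; it is level with the bench. The cup stands here.
- wing_grip (a point): Wing of the black thumbscrew, vertical axis, middle of the housing's top: a bar 44 mm long (its x), 12 mm thick (its y), 166 to 196 mm above the bench, on a 10 mm shaft. Grip it across the 12 mm. Point: middle of the wing, on the axis, 181 mm up. White pointer stripe on top, towards -x. On the dial the red mark is the pointer's place when seated, the green mark a quarter turn back.
- screw (a joint): Thumbscrew angle, rad; grows clockwise seen from above. Starts between 0.3 and 1.9. At 3.0 it seats on a firm stop (pointer at the red mark, towards the stand's front); a quarter turn back is 1.43. Light even friction, about 0.06 N m; it stays where left and does not rise or sink. Another stop at 0.
- wash_bottle: Bystander: white wash bottle with a red cap and nozzle, 62 mm across, 180 mm tall. Origin at the centre of its underside.
- beaker: Bystander: glass beaker, 80 mm across, 100 mm tall. Origin at the centre of its underside.
- jar_a: Bystander: small white jar with blue cap, 40 mm across, 50 mm tall. Origin at the centre of its underside.
- jar_b: Bystander: small amber jar with black cap, 44 mm across, 55 mm tall. Origin at the centre of its underside.
- spanner: Bystander: flat steel spanner, 150 mm long, 8 mm thick, lying. Origin in its middle at bench height.
- dish: Bystander: white ceramic disc dish, 60 mm across, 14 mm tall. Origin at the centre of its underside.
Not all that is in view belongs to the job. What is shaped like the cup but brown or pink is not meant.

How it is judged:
By the outcome, as a careful person would: the job done as asked, in the order asked, and still so for the second after the job is handed in, while the arm keeps its last pose, push and grip.
It also fails if it takes over 72 s, if anything falls off the work surface, if the arm or the gripper's body presses on something with over 40 N, if the wrist force passes 120 N, or if a joint passes its speed limit or range.

ROBOT

A 7-joint arm with a two-finger parallel gripper is mounted at the origin on the work surface. World frame = base frame: x ahead of the robot, y to its left, z up, the work surface at z = 0. Lengths are in m, angles in degrees, forces in N, time in s.
With the tool pointing down it reaches from about 0.35 to 0.9 m from the base axis. Payload 8.1 kg.
Tool frame: the origin (TCP) lies between the finger pads, 19 mm behind the fingertips; this is the grasp point; z points along the fingers, y is the line along which they close (so a half turn about z gives the same grasp; the last joint's range is limited). The gripper opens to 85 mm and grips with 20 to 120 N. Pads are 22 mm wide; open, the fingers measure 114 mm over their backs; the gripper's body (76 mm by 85 mm) begins 54 mm behind the grasp point. The pads swing forward as they close: fully open they stand 13 mm farther back than shut.
Start: joints at [65.226, 24.895, 1.432, 90.138, -0.665, 64.973, -4.303], TCP at [0.202, -0.591, 0.25] pointing down, gripper open.
Joint ranges: [-149.89, 149.89], [-25.12, 119.58], [-72.63, 75.52], [4.76, 147.25], [-75.54, 255.54], [6.69, 114.76], [-157.13, 157.13]. Speed limits (degrees/s): [127.2, 127.2, 172.46, 172.46, 180, 180, 180].

INTERFACE

Orientations are given as a 3x3 rotation matrix whose columns are the frame's x, y, z axes.
In Python, from bench import sense, optics, workorder gives the robot as it stands.
- The arm moves only by the tool move_arm, never from a script. Its argument "targets" is a list of rows, each an object of numbers: "dx", "dy", "dz": the shift along the tool's x, y, z in m; "rx", "ry", "rz": the turn, a rotation vector about the tool's x, y, z in degrees; "grip": the gripper command: -1 is fully open, 1 is shut, values between are in proportion. In form: [{"dx": .., "dy": .., "dz": .., "rx": .., "ry": .., "rz": .., "grip": ..}, ...]. A call has 1 to 20 rows; each row is the pose to reach, as a shift and turn from the pose commanded when the call began, along the tool's axes at that moment; what a row does not reach only later rows make up. A row lasts 1/10 s, in which the tool goes at most 50 mm and 8.59 degrees, less where a joint would pass 70% of its speed; a pose out of reach is approached as far as the arm can. A call with a gripper value outside its range is refused whole. The fingers move at their own pace and stop on an object; the grip force is fixed at half the most. Time passes only in rows, so rows that repeat a pose let the fingers close. It gives the time, the measured TCP pose, the force, the opening and the grip force at its end, in the units of the state.
- sense(): the state, without advancing time (a new reading comes with each control period).
- optics.read_camera(name): name is "side" or "top" or "wrist"; returns the picture (384x512x3 uint8, red, green, blue); there is no depth.
- optics.camera_params(name): a dict with "mtx" (3x3 intrinsics, pixels), "camera_from_world" (4x4, takes a point from world to camera coordinates); the wrist camera has in their place "hand_eye" (4x4, takes a point from camera to tool coordinates, whose origin is the TCP and whose axes are the flange's). Camera axes: x right, y down, z forward; pixel columns grow to the right and rows downward; lengths in m; the calibration is good to about 2 mm. A picture is of the moment at which its call begins: read the wrist's pose just before it. camera_params takes no time and is no camera call.
- workorder.job_done(): hands the job in; it is judged then, once.
The state is a dict: "t": time; "joint_pos": joint angles; "joint_vel": joint speeds; "tau": joint torques, N m; "eef_pos": TCP position; "eef_rot": TCP orientation; "ft_force": force on the tool from outside, world axes, zero at the start; "wrist_torque": the same for the moment, N m; "width": opening from 0.0 (shut) to 1.0 (fully open); "gripper_force": force on a finger pad.
Only numpy, scipy, OpenCV 4.12 (cv2) and the standard library are available. Lean on these libraries where they do the work, as an engineer would, in place of code of your own. Each camera call takes 0.05 s, during which the arm holds its last target. There are 200 camera calls.

## Working session

There is one attempt and no reset: what is moved stays moved. The work goes in short steps, Python scripts to look and compute and a tool call to move; the robot and the scene stay as the last step left them, time stands still between calls to the robot, and variables do not carry over. Pictures are saved under pics/ and viewed, at most 14 in all, crops included, and the job is handed in when it is done.

Besides the shell and the picture viewer there is one more tool, called after ">>>" as name([rows], argument=value, ...), one row to a line, values as JSON. move_arm: Moves the arm, as the interface text tells. Its arguments: {"type":"object","properties":{"targets":{"type":"array","items":{"type":"object","properties":{"dx":{"type":"number"},"dy":{"type":"number"},"dz":{"type":"number"},"rx":{"type":"number"},"ry":{"type":"number"},"rz":{"type":"number"},"grip":{"type":"number"}}}}},"required":["targets"]}

```bash
mkdir -p pics; ls; python3 - <<'E'
from bench import sense, optics
import cv2, numpy as np
np.set_printoptions(precision=4,suppress=True)
for n in("side","top"):
    p=optics.camera_params(n);print(n,p["mtx"],p["camera_from_world"])
    im=optics.read_camera(n);cv2.imwrite(f"pics/{n}0.png",im[:,:,::-1])
    cv2.imwrite(f"pics/{n}0b.png",cv2.resize(im[:,:,::-1],(800,600),interpolation=cv2.INTER_CUBIC))
print(optics.camera_params("wrist"))
s=sense();print(s["eef_pos"],s["eef_rot"],s["t"],s["width"])
E
```

```text
pics
side [[390.498    0.     254.2053]
 [  0.     390.498  191.8256]
 [  0.       0.       1.    ]] [[ 0.9936 -0.1119 -0.0159 -0.5296]
 [-0.0734 -0.5313 -0.844   0.131 ]
 [ 0.086   0.8398 -0.5361  1.3183]
 [ 0.      0.      0.      1.    ]]
top [[480.1802   0.     250.6722]
 [  0.     480.1802 189.778 ]
 [  0.       0.       1.    ]] [[-0.0187 -0.9998  0.0047 -0.0071]
 [-0.9877  0.0178 -0.1555  0.5438]
 [ 0.1554 -0.0075 -0.9878  1.7195]
 [ 0.      0.      0.      1.    ]]
{'mtx': array([[316.4981,   0.    , 256.4504],
       [  0.    , 316.4981, 193.8003],
       [  0.    ,   0.    ,   1.    ]]), 'hand_eye': array([[ 0.0002, -0.9478, -0.3189,  0.0816],
       [ 1.    , -0.0001,  0.0012,  0.0008],
       [-0.0011, -0.3189,  0.9478, -0.1239],
       [ 0.    ,  0.    ,  0.    ,  1.    ]])}
[ 0.2022 -0.5909  0.2493] [[ 0.9461  0.3238 -0.0006]
 [ 0.3238 -0.9461  0.0013]
 [-0.0001 -0.0014 -1.    ]] 0.1 1.005584239529547
```

View pics/top0b.png

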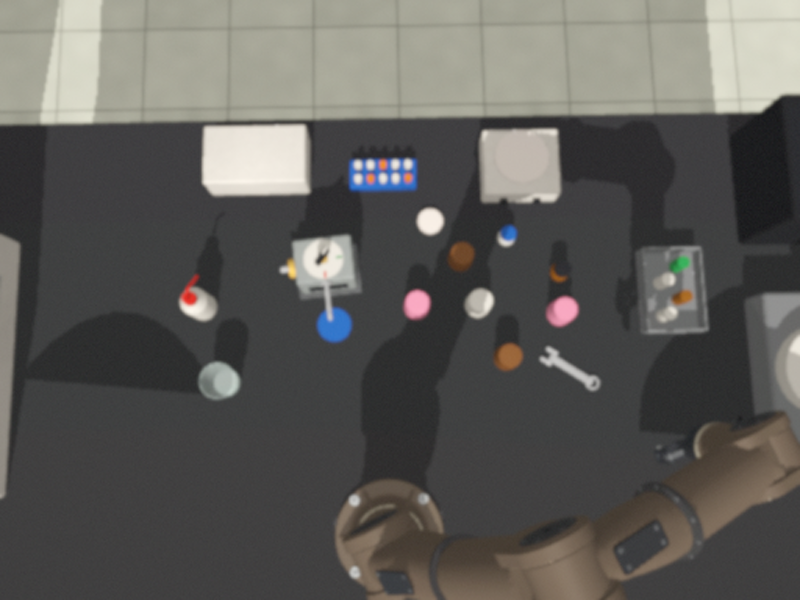

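View pics/side0b.png

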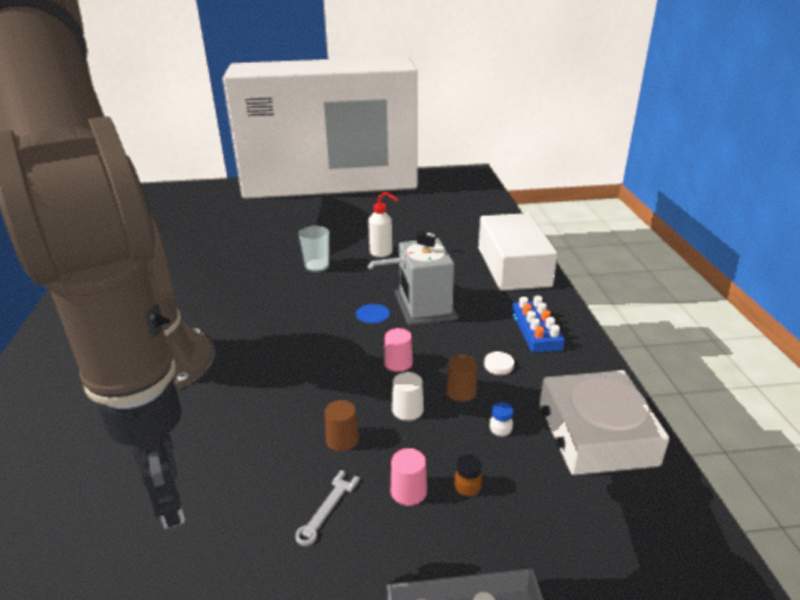

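The top view (800 px scale) shows the white cup at (479,303), the mat at (334,325), and the dial with black wing at (323,258). The brown and pink decoys are at (417,304), (461,256), (509,356) and (562,311). The side view confirms the cup at (407,396), mouth-down.

```bash
cat > h.py <<'E'
import numpy as np, cv2
from bench import optics
np.set_printoptions(precision=4,suppress=True)
def ray(n,u,v,z,T=None):
    p=optics.camera_params(n);K=p["mtx"]
    if T is None: T=np.linalg.inv(p["camera_from_world"])
    d=T[:3,:3]@np.linalg.solve(K,[u,v,1]);o=T[:3,3]
    return o+d*(z-o[2])/d[2]
def proj(n,P):
    p=optics.camera_params(n);T=p["camera_from_world"];c=p["mtx"]@(T[:3,:3]@np.array(P)+T[:3,3]);return c[:2]/c[2]
def blobs(im,lo,hi,amin=40):
    h=cv2.cvtColor(im,cv2.COLOR_RGB2HSV);m=cv2.inRange(h,lo,hi)
    n,l,s,c=cv2.connectedComponentsWithStats(m)
    return [(s[i],c[i],l==i) for i in range(1,n) if s[i][4]>=amin]
E
python3 - <<'E'
from h import *
im=cv2.imread("pics/top0.png")[:,:,::-1].copy()
def show(name,lo,hi,z,amin=40):
    for s,c,m in blobs(im,lo,hi,amin):
        if 110<c[0]<390 and 130<c[1]<260:
            (cx,cy),r=cv2.minEnclosingCircle(np.argwhere(m)[:,::-1].astype(np.float32))
            print(name,s,c,'circ',np.round([cx,cy,r],1),'P',ray("top",*c,z))
show("blue",(105,150,80),(125,255,255),0)
show("pink",(160,60,120),(179,255,255),.07)
show("brown",(5,100,50),(15,255,200),.07)
show("white",(0,0,165),(179,60,255),.07,25)
show("steel",(0,0,110),(179,40,160),.0,60)
cv2.imwrite("pics/c1.png",cv2.resize(im[140:225,170:330,::-1],(800,425),interpolation=cv2.INTER_CUBIC))
E
```

```text
blue [321 144  10   9  68] [325.5 148. ] circ [325.5 148.    4.9] P [ 0.7065 -0.3058  0.    ]
blue [203 197  22  22 333] [213.961  208.3544] circ [213.6 207.4  10.9] P [0.4825 0.121  0.    ]
pink [258 185  18  20 276] [266.3007 194.4094] circ [266.  194.5   9.9] P [ 0.5214 -0.0729  0.07  ]
pink [350 189  21  20 315] [359.746  198.8698] circ [359.5 198.8  10.9] P [ 0.499  -0.4094  0.07  ]
brown [287 155  17  19 258] [294.7442 163.8101] circ [295.  164.    9.5] P [ 0.6322 -0.1793  0.07  ]
brown [352 169  11  12  64] [355.7031 176.1406] circ [357.  174.5   6.3] P [ 0.5826 -0.3992  0.07  ]
brown [316 219  19  18 265] [324.8415 227.7208] circ [324.9 227.9   9.5] P [ 0.3974 -0.2791  0.07  ]
white [267 133  17  17 227] [274.8502 141.1718] circ [274.8 141.2   8.5] P [ 0.7183 -0.109   0.07  ]
white [188 152  38  53 998] [206.7535 168.8317] circ [208.2 176.2  27.9] P [0.6192 0.1413 0.07  ]
white [319 152  10   5  29] [323.0345 154.4138] circ [323.5 153.5   4.5] P [ 0.6654 -0.2839  0.07  ]
white [115 186  22  19 213] [126.8592 196.7981] circ [125.5 196.   11.2] P [0.5217 0.4292 0.07  ]
white [3
[... 182 characters left out ...]
35  0.07  ]
white [134 233  19  20 240] [143.4458 242.6208] circ [142.  242.   11.3] P [0.3564 0.3669 0.07  ]
steel [187 150  43  47 235] [215.2979 172.1745] circ [208.  170.5  26.1] P [0.62  0.115 0.   ]
steel [189 178  20  20 104] [199.4327 186.25  ] circ [198.5 187.5  13.4] P [0.5672 0.1751 0.    ]
steel [115 184  24  22  82] [130.878  194.8415] circ [126.7 195.3  11.9] P [0.5391 0.432  0.    ]
steel [298 184  18  20  63] [303.4762 193.6349] circ [306.9 194.1  10.2] P [ 0.5321 -0.2155  0.    ]
steel [345 222  39  28 129] [366.4961 237.124 ] circ [365.  235.8  21.2] P [ 0.365  -0.4433  0.    ]
steel [128 231  26  25 240] [136.1958 244.6125] circ [140.3 243.2  13.2] P [0.3531 0.4087 0.    ]
```

View pics/c1.png

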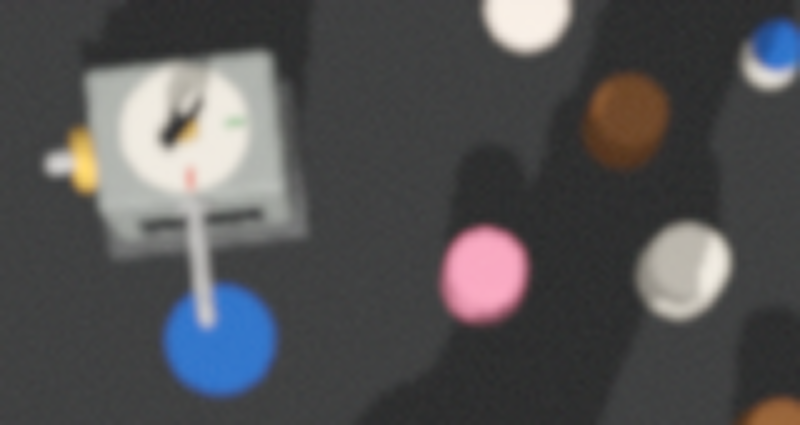

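Cup top at about (0.523,-0.221), mat at about (0.482,0.120), and the red mark confirms where the stand's front is. I'll move above the cup first, logging joint angles along the way to learn the kinematics and plan the flip.

>>> move_arm([
  {"dx": 0.42,"dy": -0.245,"grip": -1},
  {"dx": 0.42,"dy": -0.245,"grip": -1},
  {"dx": 0.42,"dy": -0.245,"grip": -1},
  {"dx": 0.42,"dy": -0.245,"grip": -1},
  {"dx": 0.42,"dy": -0.245,"grip": -1},
  {"dx": 0.42,"dy": -0.245,"grip": -1},
  {"dx": 0.42,"dy": -0.245,"grip": -1},
  {"dx": 0.42,"dy": -0.245,"grip": -1},
  {"dx": 0.42,"dy": -0.245,"grip": -1},
  {"dx": 0.42,"dy": -0.245,"grip": -1},
  {"dx": 0.42,"dy": -0.245,"grip": -1},
  {"dx": 0.42,"dy": -0.245,"grip": -1},
  {"dx": 0.42,"dy": -0.245,"grip": -1},
  {"dx": 0.42,"dy": -0.245,"grip": -1},
])

```text
$.targets[0]: bad value
```

```bash
cat > logs.py <<'E'
from bench import sense
import json,numpy as np
s=sense();np.set_printoptions(precision=4,suppress=True)
f=lambda a:np.asarray(a).tolist()
open("log.jsonl","a").write(json.dumps([f(s["joint_pos"]),f(s["eef_pos"]),f(s["eef_rot"])])+"\n")
print(s["t"],np.array(s["joint_pos"]),s["eef_pos"],s["ft_force"],s["width"]);print(s["eef_rot"])
E
python3 logs.py
```

```text
0.1 [65.226  24.9314  1.4312 90.184  -0.6643 64.9731 -4.3035] [ 0.2022 -0.5909  0.2493] [ 0.3272 -0.585  -0.5751] 1.005584239529547
[[ 0.9461  0.3238 -0.0006]
 [ 0.3238 -0.9461  0.0013]
 [-0.0001 -0.0014 -1.    ]]
```

>>> move_arm([
  {"rx": 8},
  {"rx": 16},
  {"rx": 24},
  {"rx": 32},
  {"rx": 40},
  {"rx": 40,"dz": -0.05},
  {"rx": 40,"dz": -0.05},
  {"rx": 40,"dz": -0.05},
])

```text
$.targets[0]: bad value
```

```bash
python3 logs.py
```

```text
0.1 [65.226  24.9314  1.4312 90.184  -0.6643 64.9731 -4.3035] [ 0.2022 -0.5909  0.2493] [ 0.3272 -0.585  -0.5751] 1.005584239529547
[[ 0.9461  0.3238 -0.0006]
 [ 0.3238 -0.9461  0.0013]
 [-0.0001 -0.0014 -1.    ]]
```

>>> move_arm([
  {"rx": -8},
  {"rx": -16},
  {"rx": -24},
  {"rx": -32},
  {"rx": -40},
  {"rx": -40,"rz": 20,"dy": -0.05},
  {"rx": -40,"rz": 20,"dy": -0.05},
  {"rx": -40,"rz": 20,"dy": -0.05},
])

```text
$.targets[0]: bad value
```

```bash
python3 logs.py
```

```text
0.1 [65.226  24.9314  1.4312 90.184  -0.6643 64.9731 -4.3035] [ 0.2022 -0.5909  0.2493] [ 0.3272 -0.585  -0.5751] 1.005584239529547
[[ 0.9461  0.3238 -0.0006]
 [ 0.3238 -0.9461  0.0013]
 [-0.0001 -0.0014 -1.    ]]
```

Every key is probably required, so I'll try one full row.

>>> move_arm([
  {"dx": 0.42,"dy": -0.245,"dz": 0,"rx": 0,"ry": 0,"rz": 0,"grip": -1},
  {"dx": 0.42,"dy": -0.245,"dz": 0,"rx": 0,"ry": 0,"rz": 0,"grip": -1},
  {"dx": 0.42,"dy": -0.245,"dz": 0,"rx": 0,"ry": 0,"rz": 0,"grip": -1},
  {"dx": 0.42,"dy": -0.245,"dz": 0,"rx": 0,"ry": 0,"rz": 0,"grip": -1},
  {"dx": 0.42,"dy": -0.245,"dz": 0,"rx": 0,"ry": 0,"rz": 0,"grip": -1},
  {"dx": 0.42,"dy": -0.245,"dz": 0,"rx": 0,"ry": 0,"rz": 0,"grip": -1},
  {"dx": 0.42,"dy": -0.245,"dz": 0,"rx": 0,"ry": 0,"rz": 0,"grip": -1},
  {"dx": 0.42,"dy": -0.245,"dz": 0,"rx": 0,"ry": 0,"rz": 0,"grip": -1},
  {"dx": 0.42,"dy": -0.245,"dz": 0,"rx": 0,"ry": 0,"rz": 0,"grip": -1},
  {"dx": 0.42,"dy": -0.245,"dz": 0,"rx": 0,"ry": 0,"rz": 0,"grip": -1},
  {"dx": 0.42,"dy": -0.245,"dz": 0,"rx": 0,"ry": 0,"rz": 0,"grip": -1},
  {"dx": 0.42,"dy": -0.245,"dz": 0,"rx": 0,"ry": 0,"rz": 0,"grip": -1},
])

```text
t: 1.3
eef_pos: [0.5205, -0.2228, 0.2495]
eef_rot: [[0.945, 0.326, -0.001], [0.326, -0.945, 0.0], [-0.001, -0.0, -1.0]]
ft_force: [-0.4, -0.7, 0.0]
width: 1.0
gripper_force: 0.0
```

```bash
python3 logs.py
```

```text
1.3 [ 24.5169  20.0238  -9.0309  97.8957   3.4839  62.4111 -56.5829] [ 0.5205 -0.2228  0.2495] [-0.4448 -0.6512  0.0073] 0.9997276488499022
[[ 0.9455  0.3258 -0.001 ]
 [ 0.3258 -0.9455  0.0002]
 [-0.0009 -0.0005 -1.    ]]
```

>>> move_arm([
  {"dx": 0,"dy": 0,"dz": -0.05,"rx": 40,"ry": 0,"rz": 0,"grip": -1},
  {"dx": 0,"dy": 0,"dz": -0.05,"rx": 40,"ry": 0,"rz": 0,"grip": -1},
  {"dx": 0,"dy": 0,"dz": -0.05,"rx": 40,"ry": 0,"rz": 0,"grip": -1},
  {"dx": 0,"dy": 0,"dz": -0.05,"rx": 40,"ry": 0,"rz": 0,"grip": -1},
  {"dx": 0,"dy": 0,"dz": -0.05,"rx": 40,"ry": 0,"rz": 0,"grip": -1},
  {"dx": 0,"dy": 0,"dz": -0.05,"rx": 40,"ry": 0,"rz": 0,"grip": -1},
])

```text
t: 1.9
eef_pos: [0.5185, -0.2278, 0.2963]
eef_rot: [[0.948, 0.238, -0.209], [0.317, -0.725, 0.612], [-0.006, -0.647, -0.763]]
ft_force: [-0.7, -0.7, -0.7]
width: 0.999
gripper_force: 0.0
```

```bash
python3 logs.py
```

```text
1.9 [ 38.7034  37.7369 -11.1222  73.4551 -19.7771  99.7644 -41.6415] [ 0.5185 -0.2278  0.2963] [-0.6726 -0.7192 -0.7385] 0.9988809486548956
[[ 0.9484  0.2385 -0.2091]
 [ 0.3171 -0.7246  0.6119]
 [-0.0056 -0.6466 -0.7628]]
```

>>> move_arm([
  {"dx": 0.05,"dy": 0,"dz": 0,"rx": -40,"ry": 0,"rz": 20,"grip": -1},
  {"dx": 0.05,"dy": 0,"dz": 0,"rx": -40,"ry": 0,"rz": 20,"grip": -1},
  {"dx": 0.05,"dy": 0,"dz": 0,"rx": -40,"ry": 0,"rz": 20,"grip": -1},
  {"dx": 0.05,"dy": 0,"dz": 0,"rx": -40,"ry": 0,"rz": 20,"grip": -1},
  {"dx": 0.05,"dy": 0,"dz": 0,"rx": -40,"ry": 0,"rz": 20,"grip": -1},
  {"dx": 0.05,"dy": 0,"dz": 0,"rx": -40,"ry": 0,"rz": 20,"grip": -1},
  {"dx": 0.05,"dy": 0,"dz": 0,"rx": -40,"ry": 0,"rz": 20,"grip": -1},
])

```text
t: 2.6
eef_pos: [0.5678, -0.2054, 0.3018]
eef_rot: [[0.994, 0.014, -0.11], [0.011, -1.0, -0.029], [-0.11, 0.027, -0.994]]
ft_force: [-0.1, 0.1, 0.5]
width: 1.003
gripper_force: 0.0
```

```bash
python3 logs.py
```

```text
2.6 [ 14.0283  24.2155  -1.4308  84.0236   3.6579  77.5769 -77.5794] [ 0.5678 -0.2054  0.3018] [-0.0639  0.0604  0.5042] 1.0029180005363962
[[ 0.9939  0.0136 -0.1096]
 [ 0.0106 -0.9995 -0.0287]
 [-0.1099  0.0274 -0.9936]]
```

```bash
cat > kin.py <<'E'
import numpy as np, json, itertools
from scipy.optimize import least_squares
from scipy.spatial.transform import Rotation as R
LO=np.array([-149.89,-25.12,-72.63,4.76,-75.54,6.69,-157.13]);HI=np.array([149.89,119.58,75.52,147.25,255.54,114.76,157.13])
def fk(q,s,p):
    # p: base yaw, base z, L1(x,z), L2(x,z), wrist(x), tool z, end rotvec
    Rt=R.from_euler('z',p[0]);x=np.array([0,0,p[1]]);off={2:(p[2],p[3]),4:(p[4],p[5]),6:(p[6],p[7])}
    for i in range(7):
        if i in(0,2,4,6): Rt=Rt*R.from_euler('z',s[i]*q[i],degrees=True)
        else: Rt=Rt*R.from_euler('y',q[i],degrees=True)
        if i in off: x=x+Rt.apply([off[i][0],0,off[i][1]]) if i<6 else x+Rt.apply([0,0,off[i][1]])
        if i==5: x=x+Rt.apply([p[6],0,0])
    return x,Rt*R.from_rotvec(p[8:11])
def res(p,s,D):
    o=[]
    for q,x,M in D:
        a,b=fk(q,s,p);o+=list(a-x)+list(.3*(b.inv()*R.from_matrix(M)).as_rotvec())
    return np.array(o)
E
python3 - <<'E'
from kin import *
D=[[np.array(v) for v in json.loads(l)] for l in open("log.jsonl")]
best=None
for c in itertools.product((1,-1),repeat=4):
    s=[c[0],1,c[1],1,c[2],1,c[3]]
    for y in(0,2,-2):
        for e in (0,1.57,3.1,-1.57):
            r=least_squares(res,[y,.33,0,.4,0,.4,0,.2,0,0,e],args=(s,D),max_nfev=200)
            if best is None or r.cost<best[0]: best=(r.cost,s,r.x)
print(best[0],best[1],np.round(best[2],4),len(D))
json.dump([best[1],best[2].tolist()],open("kin.json","w"))
E
```

```text
0.00018513182947482896 [-1, 1, -1, 1, -1, 1, -1] [-0.0861  0.2442 -0.0242  0.5738 -0.0286  0.4161 -0.0165  0.3744  0.0295
 -0.0431  7.7712] 6
```

```bash
python3 - <<'E'
from kin import *
np.set_printoptions(precision=4,suppress=True)
D=[[np.array(v) for v in json.loads(l)] for l in open("log.jsonl")][2:]
s=[-1,1,-1,1,-1,1,-1]
p=np.array([0,.33,0,.4,0,.4,0,.2,0,0,np.pi/2])
for i in range(len(D)):
    b=fk(D[i][0],s,p)[1];print("rot err",np.degrees((b.inv()*R.from_matrix(D[i][2])).as_rotvec()))
f=lambda v:np.r_[0,v[:7],0,0,np.pi/2]
r=least_squares(lambda v:res(f(v),s,D),[.33,0,.4,0,.4,0,.2]);print(r.cost,r.x);print(res(r.x if 0 else f(r.x),s,D).reshape(-1,6))
E
```

```text
rot err [-0. -0. -0.]
rot err [-0.  0.  0.]
rot err [-0. -0. -0.]
rot err [-0.  0. -0.]
0.003815455501948373 [-0.1304 -0.034   0.9591 -0.1435  0.2932  0.0592  0.516 ]
[[ 0.06    0.0072 -0.0061 -0.     -0.     -0.    ]
 [ 0.0056  0.0284  0.0077 -0.      0.      0.    ]
 [ 0.0131  0.0029  0.0043 -0.     -0.     -0.    ]
 [-0.0133  0.0513 -0.0059 -0.      0.     -0.    ]]
```

```bash
cat > kin.py <<'E'
import numpy as np, json
from scipy.optimize import least_squares
from scipy.spatial.transform import Rotation as R
np.set_printoptions(precision=3,suppress=True)
LO=np.array([-149.89,-25.12,-72.63,4.76,-75.54,6.69,-157.13]);HI=np.array([149.89,119.58,75.52,147.25,255.54,114.76,157.13])
def frames(q):
    Rt=R.identity();F=[Rt]
    for i in range(7):
        Rt=Rt*R.from_euler('zyzyzyz'[i],q[i]*(1 if i%2 else -1),degrees=True);F.append(Rt)
    return F
def basis(q):
    F=[f.as_matrix() for f in frames(q)]
    return np.c_[F[0][:,2],F[3][:,0],F[3][:,2],F[4][:,0],F[4][:,2],F[6][:,0],F[7][:,2]]
D=[[np.array(v) for v in json.loads(l)] for l in open("log.jsonl")]
A=np.vstack([basis(d[0]) for d in D]);b=np.hstack([d[1] for d in D])
L=np.linalg.lstsq(A,b,rcond=None)[0]
def fk(q): return basis(q)@L, frames(q)[7]*R.from_euler('z',90,degrees=True)
def ik(x,M,q0,w=.002):
    M=R.from_matrix(M)
    def f(q):
        a,b=fk(q);return np.r_[(a-x)*10,(b.inv()*M).as_rotvec()*3,w*(q-q0)/10]
    r=least_squares(f,np.clip(q0,LO+1,HI-1),bounds=(LO,HI));a,b=fk(r.x)
    return r.x,np.linalg.norm(a-x),np.degrees((b.inv()*M).magnitude())
E
python3 -c "
from kin import *
print(L,np.abs(A@L-b).max(),np.linalg.svd(A)[1])"
```

```text
[-0.031  0.033  0.667 -0.186  0.314  0.051  0.348] 0.053606533334265016 [4.867 4.223 0.529 0.395 0.166 0.091 0.073]
```

```bash
python3 - <<'E'
from kin import *
import itertools
names=[(i,j) for i in (0,) for j in(0,1,2)]+[(1,0),(1,1),(3,0),(3,1),(3,2),(4,0),(5,1),(5,2),(5,0),(6,0),(7,0),(7,1),(7,2)]
base=[(0,2),(3,2),(5,2),(7,2)]
rest=[n for n in names if n not in base]
Fs=[[f.as_matrix() for f in frames(d[0])] for d in D]
out=[]
for k in (0,1,2,3,4):
    for c in itertools.combinations(rest,k):
        A=np.vstack([np.c_[tuple(F[i][:,j] for i,j in base+list(c))] for F in Fs])
        x=np.linalg.lstsq(A,b,rcond=None)[0];out.append((np.abs(A@x-b).max(),k,c,x))
    print(k)
    for o in sorted([o for o in out if o[1]==k],key=lambda o:o[0])[:6]: print(np.round(o[0],5),o[2],o[3])
E
```

```text
0
0.05347 () [0.189 0.61  0.398 0.322]
1
0.00183 ((1, 1),) [ 0.27   0.556  0.429  0.343 -0.053]
0.00392 ((3, 1),) [ 0.276  0.562  0.425  0.355 -0.054]
0.01496 ((5, 1),) [ 0.305  0.52   0.443  0.337 -0.053]
0.02717 ((0, 1),) [ 0.425  0.31   0.49   0.25  -0.064]
0.04209 ((7, 0),) [ 0.534  0.155  0.548  0.189 -0.067]
0.04436 ((0, 0),) [ 0.23   0.59   0.451  0.324 -0.06 ]
2
7e-05 ((1, 1), (3, 1)) [ 0.272  0.558  0.428  0.347 -0.036 -0.017]
0.00114 ((1, 1), (5, 1)) [ 0.274  0.552  0.43   0.343 -0.048 -0.006]
0.00155 ((1, 1), (3, 0)) [ 0.273  0.552  0.427  0.342 -0.053  0.004]
0.00156 ((1, 1), (6, 0)) [ 0.273  0.551  0.428  0.341 -0.053 -0.003]
0.00158 ((1, 1), (7, 1)) [ 0.269  0.557  0.428  0.344 -0.054  0.001]
0.00162 ((0, 0), (1, 1)) [ 0.27   0.556  0.428  0.344  0.001 -0.054]
3
0.0 ((1, 1), (3, 1), (5, 1)) [ 0.272  0.558  0.428  0.347 -0.036 -0.017 -0.   ]
5e-05 ((1, 1), (3, 1), (6, 0)) [ 0.272  0.557  0.428  0.347 -0.036 -0.017 -0.   ]
5e-05 ((1, 1), (3, 0), (3, 1)) [ 0.272  0.558  0.427  0.347 -0.036  0.    -0.017]
6e-05 ((1, 1), (3, 1), (5, 0)) [ 0.272  0.558  0.427  0.347 -0.036 -0.017 -0.   ]
6e-05 ((1, 1), (3, 1), (7, 0)) [ 0.272  0.558  0.428  0.347 -0.036 -0.017 -0.   ]
7e-05 ((0, 1), (1, 1), (3, 1)) [ 0.272  0.558  0.428  0.347  0.    -0.036 -0.017]
4
0.0 ((0, 1), (1, 1), (3, 1), (5, 1)) [ 0.272  0.558  0.428  0.347 -0.    -0.036 -0.017 -0.   ]
0.0 ((1, 0), (1, 1), (3, 1), (5, 1)) [ 0.272  0.558  0.428  0.347  0.    -0.036 -0.017 -0.   ]
0.0 ((1, 1), (3, 1), (5, 1), (7, 0)) [ 0.272  0.558  0.428  0.347 -0.036 -0.017 -0.    -0.   ]
0.0 ((0, 0), (1, 1), (3, 1), (5, 1)) [ 0.272  0.558  0.428  0.347  0.    -0.036 -0.017 -0.   ]
0.0 ((1, 1), (3, 0), (3, 1), (5, 1)) [ 0.272  0.558  0.428  0.347 -0.036 -0.    -0.017 -0.   ]
0.0 ((1, 1), (3, 1), (5, 1), (5, 0)) [ 0.272  0.558  0.428  0.347 -0.036 -0.017 -0.     0.   ]
```

Kinematics are now known to 0.1 mm. Next is a search for a two-step flip (pick, lay on side, regrasp, stand) that stays within joint limits and clear of neighbours.

```bash
cat > kin.py <<'E'
import numpy as np
from scipy.spatial.transform import Rotation as R, Slerp
np.set_printoptions(precision=3,suppress=True)
LO=np.array([-149.89,-25.12,-72.63,4.76,-75.54,6.69,-157.13])+1;HI=np.array([149.89,119.58,75.52,147.25,255.54,114.76,157.13])-1
def rot(i,a):
    c,s=np.cos(a),np.sin(a)
    return np.array([[c,0,s],[0,1,0],[-s,0,c]]) if i%2 else np.array([[c,s,0],[-s,c,0],[0,0,1]])
E90=np.array([[0,-1,0],[1,0,0],[0,0,1.]])
def fkj(q):
    q=np.radians(q);M=np.eye(3);x=np.array([0,0,.272]);ax=[];pt=[]
    for i in range(7):
        ax.append(M[:,1] if i%2 else -M[:,2]);pt.append(x.copy())
        M=M@rot(i,q[i])
        if i==0:x=x-.036*M[:,1]
        if i==2:x=x+.558*M[:,2]-.017*M[:,1]; 
        if i==4:x=x+.428*M[:,2]
        if i==6:x=x+.347*M[:,2]
    J=np.array([np.r_[np.cross(a,x-p),a] for a,p in zip(ax,pt)]).T
    return x,M@E90,J
def ik(x,M,q,n=12):
    for _ in range(n):
        a,b,J=fkj(q);e=np.r_[x-a,.3*R.from_matrix(M@b.T).as_rotvec()]
        if np.abs(e).max()<3e-4:break
        J[3:]*=.3
        free=np.ones(7,bool)
        for _ in range(3):
            Jf=J*free;dq=np.degrees(Jf.T@np.linalg.solve(Jf@Jf.T+1e-5*np.eye(6),e));
            bad=((q+dq<LO)|(q+dq>HI))&free
            if not bad.any():break
            free&=~bad
        q=np.clip(q+np.clip(dq,-15,15),LO,HI)
    return q,np.abs(e).max()
def track(q,x1,M1,deg=6):
    x0,M0,_=fkj(q);S=Slerp([0,1],R.from_matrix([M0,M1]));a=np.degrees(R.from_matrix(M0.T@M1).magnitude())
    n=int(max(2,a/deg,np.linalg.norm(x1-x0)/.05))
    for t in np.linspace(0,1,n+1)[1:]:
        q,e=ik(x0+t*(np.array(x1)-x0),S(t).as_matrix(),q)
        if e>3e-3:return None
    return q
E
cat > plan.py <<'E'
from kin import *
from bench import sense
import pickle
cup=np.array([.523,-.221]);mat=np.array([.4825,.1205]);lay=np.array([.40,-.04])
ob=[(.5214,-.0729,.031,.07),(.499,-.4094,.031,.07),(.632,-.179,.031,.07),(.397,-.279,.031,.07),(.36,.375,.043,.1),(.52,.41,.033,.21),(.59,.137,.0,.0)]
def rz(a): a=np.radians(a);return np.array([[np.cos(a),-np.sin(a),0],[np.sin(a),np.cos(a),0],[0,0,1.]])
def ry(a): a=np.radians(a);return np.array([[np.cos(a),0,np.sin(a)],[0,1,0],[-np.sin(a),0,np.cos(a)]])
FLIP=ry(180);SIDE=ry(90)      # cup z down / cup z along +x
def G(al,s): return ry(al)@rz(180*s)   # tool in cup frame, closing along cup y
def clear(M,x,extra=()):
    for o in ob+list(extra):
        for t in np.arange(.054,.36,.03):
            p=x-t*M[:,2]
            r=.045 if t<.16 else .055
            if p[2]-r*np.hypot(*M[:2,2])<.004:return False
            if p[2]-r*.8<o[3] and np.hypot(*(p[:2]-o[:2]))<o[2]+r:return False
        for sg in(-1,1):
            for t in(-.019,0,.03,.054):
              for w in (-.011,.011):
                p=x-t*M[:,2]+sg*.06*M[:,1]+w*M[:,0]
                if p[2]<o[3] and np.hypot(*(p[:2]-o[:2]))<o[2]+.008:return False
    return True
v=lambda p,z:np.r_[p,z]
def goto(q,p,z,M):      # via a high point, then down; and back up
    a=track(q,v(p,.28),M)
    if a is None:return None
    b=track(a,v(p,z),M)
    return None if b is None else (a,b)
mg=lambda *qs:min(np.minimum(q-LO,HI-q)[[1,3,5,6]].min() for q in qs)
if __name__=="__main__":
    q0=np.array(sense()["joint_pos"]);x,M,_=fkj(q0);print("check",x,sense()["eef_pos"])
    sol=[]
    for al in(15,30,45,60):
     for s in(0,1):
      for psi in range(0,360,30):
        M=rz(psi)@FLIP@G(al,s)
        if not clear(M,v(cup,.035)):continue
        p=goto(q0,cup,.036,M)
        if p is None:continue
        for psl in range(0,360,30):
            ML=rz(psl)@SIDE@G(al,s)
            if not clear(ML,v(lay,.03)):continue
            l=goto(p[0],lay,.03,ML)
            if l: sol.append((al,s,psi,psl,mg(*p,*l),l))
    print(len(sol),[o[:5] for o in sorted(sol,key=lambda o:-o[4])[:8]])
    byl={}
    for o in sorted(sol,key=lambda o:o[4]): byl[(o[3],o[0])]=o
    fin=[]
    for o in byl.values():
     for al in(105,120,135,150):
      for s in(0,1):
        ML=rz(o[3])@SIDE@G(al,s)
        if not clear(ML,v(lay,.03)):continue
        l=goto(o[5][0],lay,.03,ML)
        if l is None:continue
        for ps in range(0,360,30):
            MP=rz(ps)@G(al,s)
            if MP[0,2]<-.3 or not clear(MP,v(mat,.036)):continue
            a=track(l[0],v(mat+[-.14,-.05],.2),MP)
            if a is None: continue
            b=track(a,v(mat,.036),MP)
            if b is not None: fin.append((o[:5],al,s,ps,mg(*l,a,b)))
    fin.sort(key=lambda f:-min(f[4],f[0][4]))
    print(len(fin))
    for f in fin[:12]:print(f)
E
time timeout 550 python3 plan.py
```

```text
check [ 0.568 -0.205  0.302] [ 0.568 -0.205  0.302]
157 [(30, 1, 60, 90, np.float64(30.79320738119297)), (30, 1, 90, 90, np.float64(29.702509057872973)), (60, 0, 240, 240, np.float64(26.89552610297045)), (60, 0, 240, 120, np.float64(26.650401402217625)), (60, 0, 240, 150, np.float64(26.104360639248952)), (45, 1, 90, 120, np.float64(25.653650610476987)), (30, 0, 240, 90, np.float64(25.09266223704084)), (45, 1, 90, 90, np.float64(25.06443154841662))]
140
((45, 1, 90, 90, np.float64(25.06443154841662)), 135, 0, 270, np.float64(19.122622329828744))
((30, 0, 240, 270, np.float64(17.719883434243684)), 135, 0, 270, np.float64(24.954519327093962))
((30, 0, 240, 270, np.float64(17.719883434243684)), 150, 0, 120, np.float64(24.362078179224298))
((30, 0, 240, 270, np.float64(17.719883434243684)), 150, 0, 240, np.float64(30.276921837849983))
((30, 0, 240, 270, np.float64(17.719883434243684)), 150, 0, 270, np.float64(24.23793950534457))
((45, 1, 90, 90, np.float64(25.06443154841662)), 150, 1, 120, np.float64(16.907065657957332))
((45, 1, 90, 90, np.float64(25.06443154841662)), 150, 1, 240, np.float64(16.907065657957332))
((30, 1, 60, 90, np.float64(30.79320738119297)), 120, 1, 90, np.float64(16.726818431424363))
((60, 0, 240, 270, np.float64(16.703840800654575)), 135, 0, 270, np.float64(25.40977759983309))
((60, 0, 240, 270, np.float64(16.703840800654575)), 150, 0, 120, np.float64(22.176228225683104))
((60, 0, 240, 270, np.float64(16.703840800654575)), 150, 0, 240, np.float64(30.73651674039307))
((60, 0, 240, 270, np.float64(16.703840800654575)), 150, 0, 270, np.float64(24.559634656520842))
real	1m33.401s
user	1m32.982s
sys	0m0.260s
```

```bash
cat > step.py <<'E'
from plan import *
def step(x,M,tag=""):
    s=sense();x0=np.array(s["eef_pos"]);M0=np.array(s["eef_rot"])
    d=M0.T@(np.array(x)-x0);r=R.from_matrix(M0.T@M).as_rotvec(degrees=True)
    n=max(np.linalg.norm(d)/.05,np.linalg.norm(r)/8.59)
    q=track(np.array(s["joint_pos"]),np.array(x),M);dq=None if q is None else q-np.array(s["joint_pos"])
    print(tag,"d",np.round(d,3),"r",np.round(r,1),"rows>=",round(n,1),"q",q, "jt rows",None if q is None else round(max(abs(dq)/[8.9,8.9,12,12,12.6,12.6,12.6]),1))
M1=rz(60)@FLIP@G(30,1); ML1=rz(90)@SIDE@G(30,1); ML2=rz(90)@SIDE@G(120,1); MP=rz(98)@G(120,1)
E
python3 - <<'E'
from h import *
im=cv2.imread("pics/side0.png")[:,:,::-1].copy()
for s,c,m in blobs(im,(0,0,110),(40,60,255),100):
    if 230<c[0]<290 and 220<c[1]<280: print("side cup",s,c)
    
c=np.array([.523,-.221])
for dz in(0,.07):
  r=.030 if dz==0 else .027
  P=np.array([proj("side",[c[0]+r*np.cos(a),c[1]+r*np.sin(a),dz]) for a in np.linspace(0,6.28,40)]);print(dz,P.min(0),P.max(0))
  P=np.array([proj("top",[c[0]+r*np.cos(a),c[1]+r*np.sin(a),dz]) for a in np.linspace(0,6.28,40)]);print("top",P.min(0),P.max(0))
t=cv2.imread("pics/top0.png")[:,:,::-1].copy()
for s,cc,m in blobs(t,(0,0,95),(60,60,255),100):
    if 290<cc[0]<320 and 180<cc[1]<205: print("top cup",s,cc)
for s,cc,m in blobs(t,(105,150,80),(125,255,255),200): print("mat",ray("top",s[0]+s[2]/2-.5,s[1]+s[3]/2-.5,0))
for s,cc,m in blobs(im,(105,150,80),(125,255,255),100): print("mat side",s,cc,ray("side",*cc,0))
for nm,u,v,z in (("dial c",187,128,.15),("red",190,179,.15),("green",235,121,.15),("spout",207,325,.13)):
    print(nm,ray("top",170+u/5-.4,140+v/5-.4,z))
E
python3 -c "
from step import *
step([.523,-.221,.2],M1,'above')"
```

```text
side cup [250 238  21  31 557] [260.316  253.4596]
0 [249.1761 254.7767] [269.0726 268.4266]
top [297.0685 188.106 ] [313.025  203.9107]
0.07 [249.6565 237.6469] [268.1514 249.6198]
top [299.8388 185.8495] [314.772  200.6278]
top cup [297 184  20  21 306] [306.4837 193.7908]
mat [0.8544 0.0007 0.    ]
mat [0.4858 0.1227 0.    ]
mat side [ 127    0   81  113 3372] [164.4517  25.1474] [-0.0992  4.0343  0.    ]
mat side [  399     0   113   217 17573] [464.7921  89.2808] [2.0276 1.2041 0.    ]
mat side [   0  139   29   87 1068] [  8.3258 186.176 ] [-0.4253  0.3481  0.    ]
mat side [328 193  34  33 356] [343.3764 214.3146] [ 0.8468 -0.0194  0.    ]
mat side [228 195  21  12 212] [237.9387 200.283 ] [0.4852 0.12   0.    ]
mat side [315 257  14  12 132] [321.2652 262.697 ] [ 0.7068 -0.2504  0.    ]
dial c [0.6157 0.1336 0.15  ]
red [0.5797 0.1317 0.15  ]
green [0.6201 0.1003 0.15  ]
spout [0.4803 0.1221 0.13  ]
above d [-0.034  0.012  0.106] r [-17.2 -20.7 -57.1] rows>= 7.3 q [  7.555  29.461  -8.521  97.676  31.294  72.545 -45.222] jt rows 2.6
```

Cup at about (0.525,-0.222), mat at (0.485,0.1205), screw axis at (0.6157,0.1336); the axis is 131 mm from the mat, against 130 mm expected. Moving above the cup, tilted.

>>> move_arm([
  {"dx": -0.034,"dy": 0.012,"dz": 0.1,"rx": -17.2,"ry": -20.7,"rz": -57.1,"grip": -1},
  {"dx": -0.034,"dy": 0.012,"dz": 0.1,"rx": -17.2,"ry": -20.7,"rz": -57.1,"grip": -1},
  {"dx": -0.034,"dy": 0.012,"dz": 0.1,"rx": -17.2,"ry": -20.7,"rz": -57.1,"grip": -1},
  {"dx": -0.034,"dy": 0.012,"dz": 0.1,"rx": -17.2,"ry": -20.7,"rz": -57.1,"grip": -1},
  {"dx": -0.034,"dy": 0.012,"dz": 0.1,"rx": -17.2,"ry": -20.7,"rz": -57.1,"grip": -1},
  {"dx": -0.034,"dy": 0.012,"dz": 0.1,"rx": -17.2,"ry": -20.7,"rz": -57.1,"grip": -1},
  {"dx": -0.034,"dy": 0.012,"dz": 0.1,"rx": -17.2,"ry": -20.7,"rz": -57.1,"grip": -1},
  {"dx": -0.034,"dy": 0.012,"dz": 0.1,"rx": -17.2,"ry": -20.7,"rz": -57.1,"grip": -1},
  {"dx": -0.034,"dy": 0.012,"dz": 0.1,"rx": -17.2,"ry": -20.7,"rz": -57.1,"grip": -1},
  {"dx": -0.034,"dy": 0.012,"dz": 0.1,"rx": -17.2,"ry": -20.7,"rz": -57.1,"grip": -1},
])

```text
t: 3.6
eef_pos: [0.5224, -0.2233, 0.2052]
eef_rot: [[0.438, 0.862, -0.255], [0.748, -0.507, -0.429], [-0.499, -0.003, -0.867]]
ft_force: [-0.7, 0.0, -0.2]
width: 0.999
gripper_force: 0.0
```

```bash
python3 -c "
from step import *
print(sense()['eef_pos'],M1)
step([.525,-.222,.036],M1,'down')"
```

```text
[ 0.522 -0.223  0.205] [[ 0.433  0.866 -0.25 ]
 [ 0.75  -0.5   -0.433]
 [-0.5   -0.    -0.866]]
down d [0.087 0.002 0.145] r [-0.4 -0.1 -0.3] rows>= 3.4 q [  6.03   41.851  -6.317 103.377  36.668  57.037 -55.634] jt rows 1.4
```

>>> move_arm([
  {"dx": 0.029,"dy": 0.001,"dz": 0.048,"rx": 0,"ry": 0,"rz": 0,"grip": -1},
  {"dx": 0.058,"dy": 0.002,"dz": 0.097,"rx": 0,"ry": 0,"rz": 0,"grip": -1},
  {"dx": 0.075,"dy": 0.002,"dz": 0.125,"rx": 0,"ry": 0,"rz": 0,"grip": -1},
  {"dx": 0.087,"dy": 0.002,"dz": 0.145,"rx": 0,"ry": 0,"rz": 0,"grip": -1},
  {"dx": 0.087,"dy": 0.002,"dz": 0.145,"rx": 0,"ry": 0,"rz": 0,"grip": -1},
  {"dx": 0.087,"dy": 0.002,"dz": 0.145,"rx": 0,"ry": 0,"rz": 0,"grip": -1},
])

```text
t: 4.2
eef_pos: [0.5255, -0.2213, 0.0365]
eef_rot: [[0.436, 0.863, -0.255], [0.748, -0.505, -0.43], [-0.5, -0.003, -0.866]]
ft_force: [0.1, -0.3, -0.2]
width: 0.997
gripper_force: 0.0
```

```bash
python3 - <<'E'
from bench import sense,optics
import cv2
print(sense()["ft_force"])
a=optics.read_camera("wrist")[:,:,::-1];b=optics.read_camera("side")[180:300,190:330,::-1]
import numpy as np
o=np.hstack([cv2.resize(a,(400,300)),cv2.resize(b,(400,300))]);cv2.imwrite("pics/g1.png",o)
E
```

```text
[ 0.1481276  -0.27699085 -0.15401007]
```

View pics/g1.png

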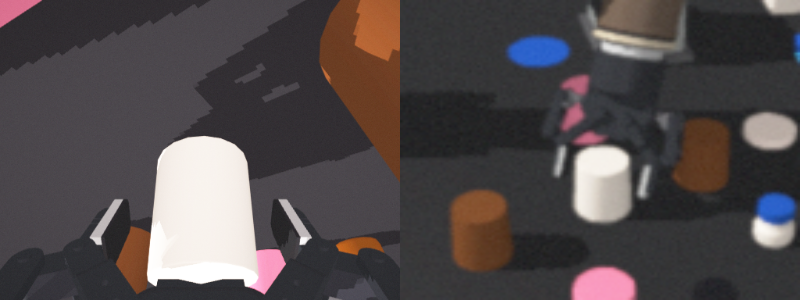

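The cup is centred between the pads (wrist view: cup at 150–258, pads at 115 and 290) and the neighbours are clear. Closing the gripper, then lifting.

>>> move_arm([
  {"dx": 0,"dy": 0,"dz": 0,"rx": 0,"ry": 0,"rz": 0,"grip": 1},
  {"dx": 0,"dy": 0,"dz": 0,"rx": 0,"ry": 0,"rz": 0,"grip": 1},
  {"dx": 0,"dy": 0,"dz": 0,"rx": 0,"ry": 0,"rz": 0,"grip": 1},
  {"dx": 0,"dy": 0,"dz": 0,"rx": 0,"ry": 0,"rz": 0,"grip": 1},
  {"dx": 0,"dy": 0,"dz": 0,"rx": 0,"ry": 0,"rz": 0,"grip": 1},
  {"dx": 0,"dy": 0,"dz": 0,"rx": 0,"ry": 0,"rz": 0,"grip": 1},
  {"dx": 0,"dy": 0,"dz": 0,"rx": 0,"ry": 0,"rz": 0,"grip": 1},
  {"dx": -0.015,"dy": 0,"dz": -0.026,"rx": 0,"ry": 0,"rz": 0,"grip": 1},
  {"dx": -0.04,"dy": 0,"dz": -0.069,"rx": 0,"ry": 0,"rz": 0,"grip": 1},
  {"dx": -0.065,"dy": 0,"dz": -0.113,"rx": 0,"ry": 0,"rz": 0,"grip": 1},
  {"dx": -0.09,"dy": 0,"dz": -0.156,"rx": 0,"ry": 0,"rz": 0,"grip": 1},
  {"dx": -0.1,"dy": 0,"dz": -0.173,"rx": 0,"ry": 0,"rz": 0,"grip": 1},
  {"dx": -0.1,"dy": 0,"dz": -0.173,"rx": 0,"ry": 0,"rz": 0,"grip": 1},
])

```text
t: 5.6
eef_pos: [0.5275, -0.2211, 0.2397]
eef_rot: [[0.438, 0.864, -0.248], [0.749, -0.503, -0.431], [-0.497, 0.002, -0.868]]
ft_force: [-0.0, -0.4, -0.6]
width: 0.657
gripper_force: 64.8
```

```bash
python3 -c "
from step import *
step([.40,-.04,.2],ML1,'lay above')
print(ML1)"
```

```text
lay above d [ 0.1   -0.201 -0.012] r [  8.9  87.6 -32.3] rows>= 10.9 q [ 59.769  37.719 -34.987 114.063 -34.     68.761  47.915] jt rows 7.2
[[-0.     1.     0.   ]
 [ 0.5   -0.     0.866]
 [ 0.866  0.    -0.5  ]]
```

>>> move_arm([
  {"dx": 0.1,"dy": -0.201,"dz": -0.012,"rx": 8.9,"ry": 87.6,"rz": -32.3,"grip": 1},
  {"dx": 0.1,"dy": -0.201,"dz": -0.012,"rx": 8.9,"ry": 87.6,"rz": -32.3,"grip": 1},
  {"dx": 0.1,"dy": -0.201,"dz": -0.012,"rx": 8.9,"ry": 87.6,"rz": -32.3,"grip": 1},
  {"dx": 0.1,"dy": -0.201,"dz": -0.012,"rx": 8.9,"ry": 87.6,"rz": -32.3,"grip": 1},
  {"dx": 0.1,"dy": -0.201,"dz": -0.012,"rx": 8.9,"ry": 87.6,"rz": -32.3,"grip": 1},
  {"dx": 0.1,"dy": -0.201,"dz": -0.012,"rx": 8.9,"ry": 87.6,"rz": -32.3,"grip": 1},
  {"dx": 0.1,"dy": -0.201,"dz": -0.012,"rx": 8.9,"ry": 87.6,"rz": -32.3,"grip": 1},
  {"dx": 0.1,"dy": -0.201,"dz": -0.012,"rx": 8.9,"ry": 87.6,"rz": -32.3,"grip": 1},
  {"dx": 0.1,"dy": -0.201,"dz": -0.012,"rx": 8.9,"ry": 87.6,"rz": -32.3,"grip": 1},
  {"dx": 0.1,"dy": -0.201,"dz": -0.012,"rx": 8.9,"ry": 87.6,"rz": -32.3,"grip": 1},
  {"dx": 0.1,"dy": -0.201,"dz": -0.012,"rx": 8.9,"ry": 87.6,"rz": -32.3,"grip": 1},
  {"dx": 0.1,"dy": -0.201,"dz": -0.012,"rx": 8.9,"ry": 87.6,"rz": -32.3,"grip": 1},
  {"dx": 0.1,"dy": -0.201,"dz": -0.012,"rx": 8.9,"ry": 87.6,"rz": -32.3,"grip": 1},
  {"dx": 0.1,"dy": -0.201,"dz": -0.012,"rx": 8.9,"ry": 87.6,"rz": -32.3,"grip": 1},
  {"dx": 0.1,"dy": -0.201,"dz": -0.012,"rx": 8.9,"ry": 87.6,"rz": -32.3,"grip": 1},
])

```text
t: 7.1
eef_pos: [0.3988, -0.0387, 0.198]
eef_rot: [[0.004, 1.0, -0.005], [0.503, 0.003, 0.864], [0.864, -0.006, -0.503]]
ft_force: [0.1, 0.5, -0.4]
width: 0.659
gripper_force: 64.8
```

```bash
python3 - <<'E'
from step import *
from h import *
print(sense()["joint_pos"],sense()["eef_pos"],sense()["eef_rot"])
step([.40,-.04,.03],ML1,'lay')
a=optics.read_camera("wrist")[:,:,::-1];b=optics.read_camera("side")[90:240,150:350,::-1]
cv2.imwrite("pics/g2.png",np.hstack([cv2.resize(a,(400,300)),cv2.resize(b,(400,300))]))
E
```

```text
[ 56.6869  36.7138 -30.8216 114.3191 -35.6936  69.8603  49.9408] [ 0.3988 -0.0387  0.198 ] [[ 0.004   1.     -0.0053]
 [ 0.5028  0.0026  0.8644]
 [ 0.8644 -0.0061 -0.5028]]
lay d [-0.146  0.002  0.083] r [-0.3  0.2 -0.2] rows>= 3.4 q [ 54.6208  54.6226 -27.7093 115.2326 -33.0258  54.6314  59.8027] jt rows 2.0
```

View pics/g2.png

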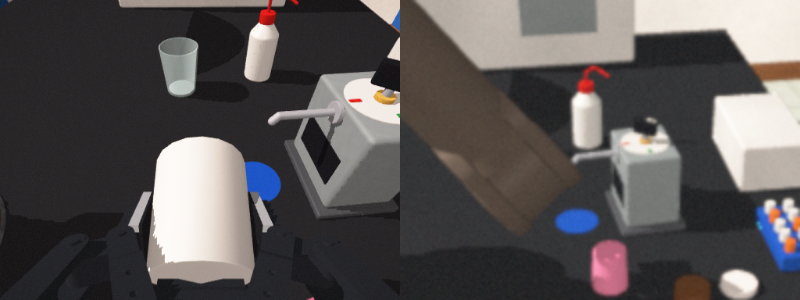

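>>> move_arm([
  {"dx": -0.035,"dy": 0,"dz": 0.02,"rx": 0,"ry": 0,"rz": 0,"grip": 1},
  {"dx": -0.07,"dy": 0,"dz": 0.041,"rx": 0,"ry": 0,"rz": 0,"grip": 1},
  {"dx": -0.105,"dy": 0,"dz": 0.061,"rx": 0,"ry": 0,"rz": 0,"grip": 1},
  {"dx": -0.13,"dy": 0,"dz": 0.0755,"rx": 0,"ry": 0,"rz": 0,"grip": 1},
  {"dx": -0.1435,"dy": 0,"dz": 0.0835,"rx": 0,"ry": 0,"rz": 0,"grip": 1},
  {"dx": -0.1435,"dy": 0,"dz": 0.0835,"rx": 0,"ry": 0,"rz": 0,"grip": 1},
  {"dx": -0.1435,"dy": 0,"dz": 0.0835,"rx": 0,"ry": 0,"rz": 0,"grip": 1},
])

```text
t: 7.9
eef_pos: [0.3978, -0.0389, 0.0312]
eef_rot: [[0.006, 1.0, -0.005], [0.5, 0.001, 0.866], [0.866, -0.007, -0.5]]
ft_force: [0.5, 0.0, -0.2]
width: 0.658
gripper_force: 65.9
```

>>> move_arm([
  {"dx": -0.001,"dy": 0,"dz": 0.0005,"rx": 0,"ry": 0,"rz": 0,"grip": 1},
  {"dx": -0.002,"dy": 0,"dz": 0.001,"rx": 0,"ry": 0,"rz": 0,"grip": 1},
  {"dx": -0.002,"dy": 0,"dz": 0.001,"rx": 0,"ry": 0,"rz": 0,"grip": 1},
])

```text
t: 8.2
eef_pos: [0.3978, -0.0393, 0.0292]
eef_rot: [[0.006, 1.0, -0.004], [0.499, 0.0, 0.866], [0.866, -0.007, -0.499]]
ft_force: [-0.3, -3.2, 4.3]
width: 0.657
gripper_force: 66.5
```

>>> move_arm([
  {"dx": 0,"dy": 0,"dz": 0,"rx": 0,"ry": 0,"rz": 0,"grip": 0},
  {"dx": 0,"dy": 0,"dz": 0,"rx": 0,"ry": 0,"rz": 0,"grip": -0.6},
  {"dx": 0,"dy": 0,"dz": 0,"rx": 0,"ry": 0,"rz": 0,"grip": -1},
  {"dx": 0,"dy": 0,"dz": 0,"rx": 0,"ry": 0,"rz": 0,"grip": -1},
  {"dx": 0,"dy": 0,"dz": 0,"rx": 0,"ry": 0,"rz": 0,"grip": -1},
  {"dx": 0,"dy": 0,"dz": -0.02,"rx": 0,"ry": 0,"rz": 0,"grip": -1},
  {"dx": 0,"dy": 0,"dz": -0.05,"rx": 0,"ry": 0,"rz": 0,"grip": -1},
  {"dx": 0,"dy": 0,"dz": -0.09,"rx": 0,"ry": 0,"rz": 0,"grip": -1},
  {"dx": 0,"dy": 0,"dz": -0.13,"rx": 0,"ry": 0,"rz": 0,"grip": -1},
  {"dx": 0.08,"dy": 0,"dz": -0.15,"rx": 0,"ry": 0,"rz": 0,"grip": -1},
  {"dx": 0.11,"dy": 0,"dz": -0.15,"rx": 0,"ry": 0,"rz": 0,"grip": -1},
  {"dx": 0.11,"dy": 0,"dz": -0.15,"rx": 0,"ry": 0,"rz": 0,"grip": -1},
])

```text
t: 9.4
eef_pos: [0.3995, -0.1123, 0.2026]
eef_rot: [[0.002, 1.0, -0.005], [0.5, 0.003, 0.866], [0.866, -0.004, -0.5]]
ft_force: [0.7, 0.4, -0.8]
width: 0.996
gripper_force: 0.0
```

```bash
python3 - <<'E'
from step import *
from h import *
s=sense();T=np.eye(4);T[:3,:3]=s["eef_rot"];T[:3,3]=s["eef_pos"];np.save("wT.npy",T)
a=optics.read_camera("wrist")[:,:,::-1];b=optics.read_camera("top")[:,:,::-1];print(s["eef_pos"],s["width"])
cv2.imwrite("pics/w3.png",a);cv2.imwrite("pics/t3.png",b)
u=proj("top",[.4,-.04,.03]);print(u)
c=b[int(u[1])-38:int(u[1])+37,int(u[0])-50:int(u[0])+50]
cv2.imwrite("pics/g3.png",np.hstack([cv2.resize(a,(400,300)),cv2.resize(c,(400,300))]))
E
```

```text
[ 0.3995 -0.1123  0.2026] 0.9961714505762793
[257.6716 229.0642]
```

View pics/g3.png

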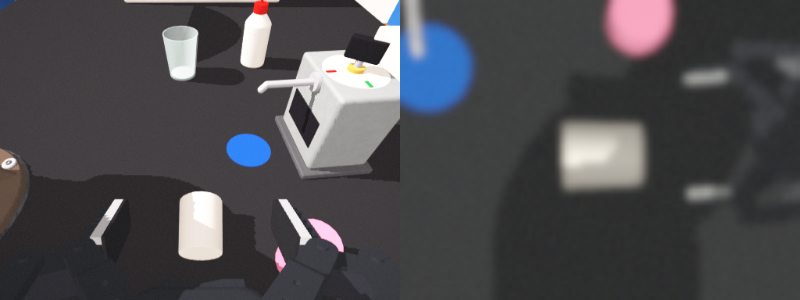

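The cup lies on its side, mouth towards the stand side, centred at top-view px (257,229), i.e. (0.398,-0.039). Now regrasping with the reversed tilt.

```bash
python3 - <<'E'
from step import *
print(ML2)
step([.398,-.039,.2],ML2,'above')
E
```

```text
[[-0.     1.    -0.   ]
 [ 0.866  0.    -0.5  ]
 [-0.5   -0.    -0.866]]
above d [ 0.037 -0.001  0.065] r [ -0.4 -89.9   0. ] rows>= 10.5 q [ -3.728  15.325 -26.255 122.554  36.051  65.329 -51.848] jt rows 8.1
```

>>> move_arm([
  {"dx": 0.037,"dy": -0.001,"dz": 0.065,"rx": -0.4,"ry": -89.9,"rz": 0,"grip": -1},
  {"dx": 0.037,"dy": -0.001,"dz": 0.065,"rx": -0.4,"ry": -89.9,"rz": 0,"grip": -1},
  {"dx": 0.037,"dy": -0.001,"dz": 0.065,"rx": -0.4,"ry": -89.9,"rz": 0,"grip": -1},
  {"dx": 0.037,"dy": -0.001,"dz": 0.065,"rx": -0.4,"ry": -89.9,"rz": 0,"grip": -1},
  {"dx": 0.037,"dy": -0.001,"dz": 0.065,"rx": -0.4,"ry": -89.9,"rz": 0,"grip": -1},
  {"dx": 0.037,"dy": -0.001,"dz": 0.065,"rx": -0.4,"ry": -89.9,"rz": 0,"grip": -1},
  {"dx": 0.037,"dy": -0.001,"dz": 0.065,"rx": -0.4,"ry": -89.9,"rz": 0,"grip": -1},
  {"dx": 0.037,"dy": -0.001,"dz": 0.065,"rx": -0.4,"ry": -89.9,"rz": 0,"grip": -1},
  {"dx": 0.037,"dy": -0.001,"dz": 0.065,"rx": -0.4,"ry": -89.9,"rz": 0,"grip": -1},
  {"dx": 0.037,"dy": -0.001,"dz": 0.065,"rx": -0.4,"ry": -89.9,"rz": 0,"grip": -1},
  {"dx": 0.037,"dy": -0.001,"dz": 0.065,"rx": -0.4,"ry": -89.9,"rz": 0,"grip": -1},
  {"dx": 0.037,"dy": -0.001,"dz": 0.065,"rx": -0.4,"ry": -89.9,"rz": 0,"grip": -1},
  {"dx": 0.037,"dy": -0.001,"dz": 0.065,"rx": -0.4,"ry": -89.9,"rz": 0,"grip": -1},
  {"dx": 0.037,"dy": -0.001,"dz": 0.065,"rx": -0.4,"ry": -89.9,"rz": 0,"grip": -1},
])

```text
t: 10.9
eef_pos: [0.3975, -0.0406, 0.1979]
eef_rot: [[0.001, 1.0, -0.004], [0.868, -0.003, -0.496], [-0.496, -0.003, -0.868]]
ft_force: [0.3, -0.4, -0.2]
width: 0.996
gripper_force: 0.0
```

```bash
python3 - <<'E'
from step import *
print(sense()["eef_rot"],sense()["eef_pos"])
step([.398,-.039,.03],ML2,'down')
E
```

```text
[[ 0.001  1.    -0.004]
 [ 0.868 -0.003 -0.496]
 [-0.496 -0.003 -0.868]] [ 0.397 -0.041  0.198]
down d [0.085 0.001 0.145] r [-0.2 -0.3 -0.1] rows>= 3.4 q [-10.523  33.954 -19.996 130.364  53.395  48.528 -76.045] jt rows 2.1
```

>>> move_arm([
  {"dx": 0.021,"dy": 0.001,"dz": 0.036,"rx": 0,"ry": 0,"rz": 0,"grip": -1},
  {"dx": 0.043,"dy": 0.001,"dz": 0.073,"rx": 0,"ry": 0,"rz": 0,"grip": -1},
  {"dx": 0.064,"dy": 0.001,"dz": 0.109,"rx": 0,"ry": 0,"rz": 0,"grip": -1},
  {"dx": 0.077,"dy": 0.001,"dz": 0.131,"rx": 0,"ry": 0,"rz": 0,"grip": -1},
  {"dx": 0.085,"dy": 0.001,"dz": 0.145,"rx": 0,"ry": 0,"rz": 0,"grip": -1},
  {"dx": 0.085,"dy": 0.001,"dz": 0.145,"rx": 0,"ry": 0,"rz": 0,"grip": -1},
  {"dx": 0.085,"dy": 0.001,"dz": 0.145,"rx": 0,"ry": 0,"rz": 0,"grip": 0},
  {"dx": 0.085,"dy": 0.001,"dz": 0.145,"rx": 0,"ry": 0,"rz": 0,"grip": 1},
  {"dx": 0.085,"dy": 0.001,"dz": 0.145,"rx": 0,"ry": 0,"rz": 0,"grip": 1},
  {"dx": 0.085,"dy": 0.001,"dz": 0.145,"rx": 0,"ry": 0,"rz": 0,"grip": 1},
  {"dx": 0.085,"dy": 0.001,"dz": 0.145,"rx": 0,"ry": 0,"rz": 0,"grip": 1},
  {"dx": 0.085,"dy": 0.001,"dz": 0.145,"rx": 0,"ry": 0,"rz": 0,"grip": 1},
  {"dx": 0.085,"dy": 0.001,"dz": 0.145,"rx": 0,"ry": 0,"rz": 0,"grip": 1},
  {"dx": 0.085,"dy": 0.001,"dz": 0.145,"rx": 0,"ry": 0,"rz": 0,"grip": 1},
])

```text
t: 12.3
eef_pos: [0.399, -0.038, 0.0319]
eef_rot: [[0.002, 1.0, -0.0], [0.867, -0.002, -0.498], [-0.498, 0.001, -0.867]]
ft_force: [-2.2, 1.0, 8.2]
width: 0.662
gripper_force: 61.7
```

>>> move_arm([
  {"dx": -0.015,"dy": 0,"dz": -0.026,"rx": 0,"ry": 0,"rz": 0,"grip": 1},
  {"dx": -0.035,"dy": 0,"dz": -0.06,"rx": 0,"ry": 0,"rz": 0,"grip": 1},
  {"dx": -0.055,"dy": 0,"dz": -0.095,"rx": 0,"ry": 0,"rz": 0,"grip": 1},
  {"dx": -0.075,"dy": 0,"dz": -0.13,"rx": 0,"ry": 0,"rz": 0,"grip": 1},
  {"dx": -0.075,"dy": 0,"dz": -0.13,"rx": 0,"ry": 0,"rz": 0,"grip": 1},
])

```text
t: 12.8
eef_pos: [0.4006, -0.0374, 0.1855]
eef_rot: [[0.005, 1.0, 0.006], [0.869, -0.002, -0.495], [-0.495, 0.007, -0.869]]
ft_force: [0.2, 1.0, -1.3]
width: 0.658
gripper_force: 64.3
```

```bash
python3 - <<'E'
from step import *
MP=rz(95)@G(120,1)
print(MP)
step([.37,.05,.2],MP,'pre')
E
```

```text
[[-0.044  0.996 -0.075]
 [ 0.498  0.087  0.863]
 [ 0.866  0.    -0.5  ]]
pre d [ 0.069 -0.031 -0.056] r [ 1.9 89.6 -5.3] rows>= 10.5 q [ 51.706  34.106 -34.638 121.959 -39.618  63.86   51.615] jt rows 8.4
```

>>> move_arm([
  {"dx": 0.069,"dy": -0.031,"dz": -0.056,"rx": 1.9,"ry": 89.6,"rz": -5.3,"grip": 1},
  {"dx": 0.069,"dy": -0.031,"dz": -0.056,"rx": 1.9,"ry": 89.6,"rz": -5.3,"grip": 1},
  {"dx": 0.069,"dy": -0.031,"dz": -0.056,"rx": 1.9,"ry": 89.6,"rz": -5.3,"grip": 1},
  {"dx": 0.069,"dy": -0.031,"dz": -0.056,"rx": 1.9,"ry": 89.6,"rz": -5.3,"grip": 1},
  {"dx": 0.069,"dy": -0.031,"dz": -0.056,"rx": 1.9,"ry": 89.6,"rz": -5.3,"grip": 1},
  {"dx": 0.069,"dy": -0.031,"dz": -0.056,"rx": 1.9,"ry": 89.6,"rz": -5.3,"grip": 1},
  {"dx": 0.069,"dy": -0.031,"dz": -0.056,"rx": 1.9,"ry": 89.6,"rz": -5.3,"grip": 1},
  {"dx": 0.069,"dy": -0.031,"dz": -0.056,"rx": 1.9,"ry": 89.6,"rz": -5.3,"grip": 1},
  {"dx": 0.069,"dy": -0.031,"dz": -0.056,"rx": 1.9,"ry": 89.6,"rz": -5.3,"grip": 1},
  {"dx": 0.069,"dy": -0.031,"dz": -0.056,"rx": 1.9,"ry": 89.6,"rz": -5.3,"grip": 1},
  {"dx": 0.069,"dy": -0.031,"dz": -0.056,"rx": 1.9,"ry": 89.6,"rz": -5.3,"grip": 1},
  {"dx": 0.069,"dy": -0.031,"dz": -0.056,"rx": 1.9,"ry": 89.6,"rz": -5.3,"grip": 1},
  {"dx": 0.069,"dy": -0.031,"dz": -0.056,"rx": 1.9,"ry": 89.6,"rz": -5.3,"grip": 1},
  {"dx": 0.069,"dy": -0.031,"dz": -0.056,"rx": 1.9,"ry": 89.6,"rz": -5.3,"grip": 1},
  {"dx": 0.069,"dy": -0.031,"dz": -0.056,"rx": 1.9,"ry": 89.6,"rz": -5.3,"grip": 1},
])

```text
t: 14.3
eef_pos: [0.3677, 0.0505, 0.1959]
eef_rot: [[-0.04, 0.996, -0.08], [0.505, 0.09, 0.858], [0.862, -0.006, -0.507]]
ft_force: [0.1, 0.6, 0.2]
width: 0.66
gripper_force: 64.4
```

```bash
python3 - <<'E'
from step import *
from h import *
MP=rz(95)@G(120,1)
s=sense();T=np.eye(4);T[:3,:3]=s["eef_rot"];T[:3,3]=s["eef_pos"];print(T,s["joint_pos"])
step([.36,.115,.055],MP,'low')
a=optics.read_camera("wrist")[:,:,::-1];b=optics.read_camera("side")[90:240,150:350,::-1]
cv2.imwrite("pics/w4.png",a)
cv2.imwrite("pics/g4.png",np.hstack([cv2.resize(a,(400,300)),cv2.resize(b,(400,300))]))
E
```

```text
[[-0.0402  0.9959 -0.0804  0.3677]
 [ 0.505   0.0897  0.8585  0.0505]
 [ 0.8622 -0.0061 -0.5065  0.1959]
 [ 0.      0.      0.      1.    ]] [ 49.5215  33.5571 -31.8921 122.2636 -40.3935  64.2694  52.7774]
low d [-0.089 -0.001  0.127] r [-0.3  0.4 -0.2] rows>= 3.1 q [ 44.2153  51.5469 -34.093  128.6991 -46.4776  41.1949  65.4233] jt rows 2.0
```

View pics/g4.png

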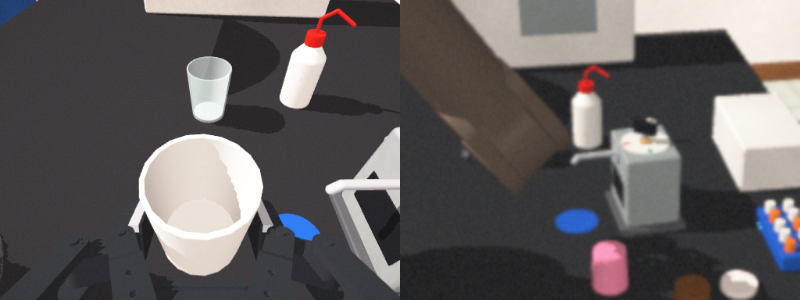

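The cup is held mouth-up (mouth ellipse in the wrist view at about (201,172) of 400x300). I'll check the mouth centre against the TCP before lowering.

```bash
python3 - <<'E'
from step import *
from h import *
s=sense();T=np.eye(4);T[:3,:3]=s["eef_rot"];T[:3,3]=s["eef_pos"]
W=T@optics.camera_params("wrist")["hand_eye"]
k=1.28
for u,v in((201,172),(139,185),(263,187),(201,135)):print(ray("wrist",u*k,v*k,.196+.036,W))
# cup axis in world given model: tool frame direction of cup z
print("tcp",s["eef_pos"],"cup z",np.array(s["eef_rot"])@G(120,1).T@[0,0,1])
E
```

```text
[0.3678 0.0549 0.232 ]
[0.3397 0.045  0.232 ]
[0.397  0.0488 0.232 ]
[0.3656 0.08   0.232 ]
tcp [0.3678 0.0502 0.1957] cup z [0.0059 0.0071 1.    ]
```

>>> move_arm([
  {"dx": -0.02,"dy": 0,"dz": 0.03,"rx": 0,"ry": 0,"rz": 0,"grip": 1},
  {"dx": -0.045,"dy": 0,"dz": 0.065,"rx": 0,"ry": 0,"rz": 0,"grip": 1},
  {"dx": -0.07,"dy": -0.001,"dz": 0.1,"rx": 0,"ry": 0,"rz": 0,"grip": 1},
  {"dx": -0.089,"dy": -0.001,"dz": 0.127,"rx": -0.3,"ry": 0.4,"rz": 0,"grip": 1},
  {"dx": -0.089,"dy": -0.001,"dz": 0.127,"rx": -0.3,"ry": 0.4,"rz": 0,"grip": 1},
  {"dx": -0.089,"dy": -0.001,"dz": 0.127,"rx": -0.3,"ry": 0.4,"rz": 0,"grip": 1},
])

```text
t: 15.0
eef_pos: [0.3599, 0.1146, 0.0548]
eef_rot: [[-0.036, 0.996, -0.076], [0.494, 0.084, 0.865], [0.868, -0.007, -0.496]]
ft_force: [0.4, 0.2, -0.2]
width: 0.659
gripper_force: 64.3
```

```bash
python3 - <<'E'
from step import *
MP=rz(95)@G(120,1)
print(sense()["eef_pos"],sense()["joint_pos"])
step([.484,.121,.046],MP,'in')
E
```

```text
[0.36  0.115 0.055] [ 44.278  51.786 -33.985 128.498 -46.389  41.486  65.094]
in d [-0.009  0.124  0.001] r [-0.  -0.3 -0.4] rows>= 2.5 q [ 35.825  54.272 -31.305 113.126 -44.38   48.126  55.819] jt rows 1.3
```

>>> move_arm([
  {"dx": 0,"dy": 0.03,"dz": 0,"rx": 0,"ry": 0,"rz": 0,"grip": 1},
  {"dx": 0,"dy": 0.06,"dz": 0,"rx": 0,"ry": 0,"rz": 0,"grip": 1},
  {"dx": -0.003,"dy": 0.09,"dz": 0,"rx": 0,"ry": 0,"rz": 0,"grip": 1},
  {"dx": -0.006,"dy": 0.11,"dz": 0,"rx": 0,"ry": 0,"rz": 0,"grip": 1},
  {"dx": -0.009,"dy": 0.124,"dz": 0.001,"rx": 0,"ry": -0.3,"rz": -0.4,"grip": 1},
  {"dx": -0.009,"dy": 0.124,"dz": 0.001,"rx": 0,"ry": -0.3,"rz": -0.4,"grip": 1},
  {"dx": -0.009,"dy": 0.124,"dz": 0.001,"rx": 0,"ry": -0.3,"rz": -0.4,"grip": 1},
])

```text
t: 15.7
eef_pos: [0.4837, 0.1205, 0.0464]
eef_rot: [[-0.045, 0.996, -0.074], [0.5, 0.087, 0.862], [0.865, 0.002, -0.502]]
ft_force: [-0.7, 0.2, -0.8]
width: 0.658
gripper_force: 64.3
```

```bash
python3 - <<'E'
from step import *
from h import *
s=sense();T=np.eye(4);T[:3,:3]=s["eef_rot"];T[:3,3]=s["eef_pos"];print(s["eef_pos"])
a=optics.read_camera("wrist")[:,:,::-1];b=optics.read_camera("side")[170:230,195:275,::-1]
cv2.imwrite("pics/w5.png",a)
cv2.imwrite("pics/g5.png",np.hstack([cv2.resize(a,(400,300)),cv2.resize(b,(400,300))]))
E
```

```text
[0.4837 0.1205 0.0464]
```

View pics/g5.png

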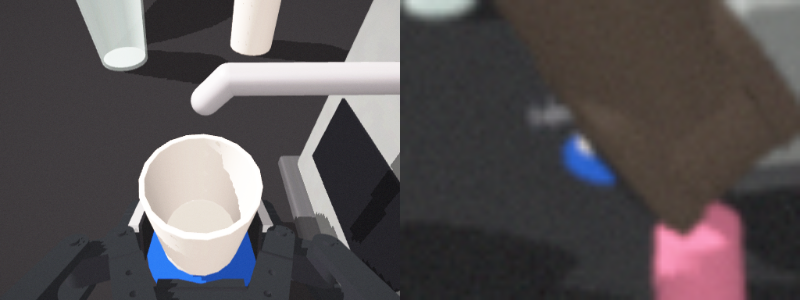

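The spout tip is at wrist-view (204,102) and the cup at (201,172), over blue mat. Checking the spout position by ray.

```bash
python3 - <<'E'
from step import *
from h import *
s=sense();T=np.eye(4);T[:3,:3]=s["eef_rot"];T[:3,3]=s["eef_pos"]
W=T@optics.camera_params("wrist")["hand_eye"];k=1.28
for z in(.124,.129):print("spout",ray("wrist",204*k,103*k,z,W))
print("mouth",ray("wrist",201*k,172*k,.082,W))
im=cv2.imread("pics/w3.png")[:,:,::-1].copy();W3=np.load("wT.npy")@optics.camera_params("wrist")["hand_eye"]
for st,c,m in blobs(im,(105,150,80),(125,255,255),300): print("mat",st,ray("wrist",*c,0,W3),"spout3",ray("wrist",261*k,90*k,.127,W3))
E
```

```text
spout [0.4838 0.1245 0.124 ]
spout [0.4842 0.118  0.129 ]
mouth [0.4827 0.1251 0.082 ]
mat [ 290  171   57   43 1908] [0.4848 0.1194 0.    ] spout3 [0.4853 0.1215 0.127 ]
```

>>> move_arm([
  {"dx": -0.0035,"dy": 0,"dz": 0.002,"rx": 0,"ry": 0,"rz": 0,"grip": 1},
  {"dx": -0.007,"dy": 0,"dz": 0.004,"rx": 0,"ry": 0,"rz": 0,"grip": 1},
  {"dx": -0.0085,"dy": 0,"dz": 0.005,"rx": 0,"ry": 0,"rz": 0,"grip": 1},
  {"dx": -0.0085,"dy": 0,"dz": 0.005,"rx": 0,"ry": 0,"rz": 0,"grip": 1},
])

```text
t: 16.2
eef_pos: [0.4832, 0.1213, 0.0352]
eef_rot: [[-0.042, 0.996, -0.075], [0.497, 0.086, 0.863], [0.866, -0.001, -0.499]]
ft_force: [-1.4, -1.9, 4.1]
width: 0.657
gripper_force: 64.2
```

>>> move_arm([
  {"dx": -0.0009,"dy": 0,"dz": 0.0005,"rx": 0,"ry": 0,"rz": 0,"grip": 1},
  {"dx": -0.0013,"dy": 0,"dz": 0.0008,"rx": 0,"ry": 0,"rz": 0,"grip": 1},
  {"dx": -0.0013,"dy": 0,"dz": 0.0008,"rx": 0,"ry": 0,"rz": 0,"grip": 1},
])

```text
t: 16.5
eef_pos: [0.4831, 0.1217, 0.0349]
eef_rot: [[-0.043, 0.996, -0.076], [0.496, 0.087, 0.864], [0.867, -0.0, -0.498]]
ft_force: [-3.3, -4.9, 12.6]
width: 0.654
gripper_force: 64.5
```

>>> move_arm([
  {"dx": 0.0013,"dy": 0,"dz": -0.0008,"rx": 0,"ry": 0,"rz": 0,"grip": 1},
  {"dx": 0.0013,"dy": 0,"dz": -0.0008,"rx": 0,"ry": 0,"rz": 0,"grip": 0},
  {"dx": 0.0013,"dy": 0,"dz": -0.0008,"rx": 0,"ry": 0,"rz": 0,"grip": -0.6},
  {"dx": 0.0013,"dy": 0,"dz": -0.0008,"rx": 0,"ry": 0,"rz": 0,"grip": -0.9},
  {"dx": 0.0013,"dy": 0,"dz": -0.0008,"rx": 0,"ry": 0,"rz": 0,"grip": -0.9},
  {"dx": 0.0013,"dy": 0,"dz": -0.0008,"rx": 0,"ry": 0,"rz": 0,"grip": -0.9},
  {"dx": 0.0013,"dy": 0,"dz": -0.02,"rx": 0,"ry": 0,"rz": 0,"grip": -0.9},
  {"dx": 0.0013,"dy": 0,"dz": -0.05,"rx": 0,"ry": 0,"rz": 0,"grip": -0.9},
  {"dx": 0.0013,"dy": 0,"dz": -0.09,"rx": 0,"ry": 0,"rz": 0,"grip": -0.9},
  {"dx": 0.0013,"dy": 0,"dz": -0.13,"rx": 0,"ry": 0,"rz": 0,"grip": -0.9},
  {"dx": 0.0013,"dy": -0.05,"dz": -0.15,"rx": 0,"ry": 0,"rz": 0,"grip": -0.9},
  {"dx": 0.0013,"dy": -0.07,"dz": -0.15,"rx": 0,"ry": 0,"rz": 0,"grip": -0.9},
  {"dx": 0.0013,"dy": -0.07,"dz": -0.15,"rx": 0,"ry": 0,"rz": 0,"grip": -0.9},
])

```text
t: 17.8
eef_pos: [0.4224, -0.0151, 0.1096]
eef_rot: [[-0.039, 0.996, -0.074], [0.5, 0.084, 0.862], [0.865, -0.003, -0.501]]
ft_force: [-0.3, 0.7, -0.9]
width: 0.952
gripper_force: 0.0
```

```bash
python3 - <<'E'
from step import *
from h import *
s=sense();T=np.eye(4);T[:3,:3]=s["eef_rot"];T[:3,3]=s["eef_pos"];np.save("wT6.npy",T);print(s["eef_pos"],s["joint_pos"])
a=optics.read_camera("wrist")[:,:,::-1];b=optics.read_camera("top")[:,:,::-1]
cv2.imwrite("pics/w6.png",a);cv2.imwrite("pics/t6.png",b)
cv2.imwrite("pics/g6.png",np.hstack([cv2.resize(a,(400,300)),cv2.resize(b[150:225,165:265],(400,300),interpolation=cv2.INTER_CUBIC)]))
E
```

```text
[ 0.4224 -0.0151  0.1096] [ 47.6493  46.0027 -25.6784 112.716  -35.7388  63.9832  56.0348]
```

View pics/g6.png

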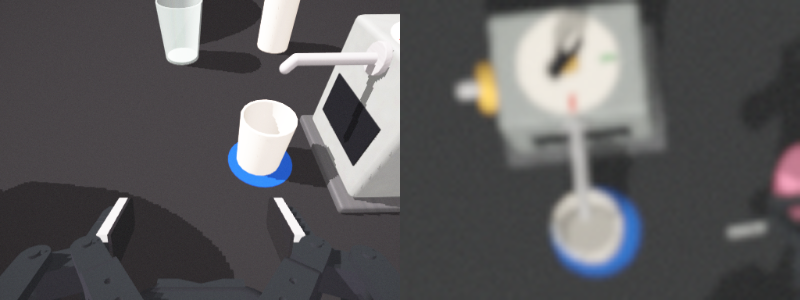

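```bash
python3 - <<'E'
from step import *
from h import *
print("mouth top",ray("top",165+187/4-.4,150+226/4-.4,.07))
W=np.load("wT6.npy")@optics.camera_params("wrist")["hand_eye"];k=1.28
print("mouth wrist",ray("wrist",269*k,119*k,.07,W),"spout",ray("wrist",289*k,67*k,.127,W))
im=cv2.imread("pics/w6.png")[:,:,::-1].copy()
for st,c,m in blobs(im,(105,150,80),(125,255,255),300): print("mat box",[ray("wrist",*p,0,W)[:2] for p in ((st[0],c[1]),(st[0]+st[2],c[1]),(c[0],st[1]+st[3]))])
# wing in top view and w3 wrist
t=cv2.imread("pics/t6.png")[:,:,::-1].copy()[145:185,190:225]
g=cv2.cvtColor(t,cv2.COLOR_RGB2HSV)
cv2.imwrite("pics/wing.png",np.hstack([cv2.resize(t[:,:,::-1],(525,600),interpolation=cv2.INTER_CUBIC)]))
MV=lambda a:rz(a)@np.diag([1,-1,-1.])
q0=np.array(sense()["joint_pos"])
q1=track(q0,np.array([.40,-.06,.32]),MV(0));print("up",q1)
for a in range(-180,180,30):
    q=track(q0,np.array([.42,-.03,.32]),MV(a)) 
    if q is None:print(a,None);continue
    q=track(q,np.array([.6145,.1335,.30]),MV(a))
    print(a,q)
E
```

```text
mouth top [0.4825 0.1254 0.07  ]
mouth wrist [0.483  0.1199 0.07  ] spout [0.4894 0.1247 0.127 ]
mat box [array([0.4461, 0.1008]), array([0.5238, 0.1071]), array([0.4838, 0.0806])]
up [ 18.5475   1.7078 -17.8215 110.7016   0.5639  67.6725 -89.4806]
-180 [  8.5059  28.5586 -39.8125  82.9587  18.4643  75.1203  57.3971]
-150 [ 11.922   30.2061 -46.0016  82.6575  21.8677  76.3388  84.6799]
-120 [ 15.4688  32.4161 -53.0003  82.3529  25.9542  78.0288 111.4579]
-90 None
-60 [ -36.0402   24.4793   28.296    87.0898  -11.9573   71.4474 -156.0824]
-30 [  -1.928    25.293   -22.7274   83.916     9.9513   72.7805 -145.6435]
0 [  -2.9988   25.0649  -21.0695   84.0165    9.183    72.6176 -115.0014]
30 [ -2.8894  25.0875 -21.2383  84.0062   9.2608  72.6338 -85.0666]
60 [ -1.8797  25.3037 -22.8025  83.9114   9.9863  72.7882 -55.6727]
90 [ -0.054   25.7328 -25.6608  83.7408  11.3329  73.0934 -26.7915]
120 [  2.387   26.3902 -29.5543  83.5145  13.2138  73.5606   1.6581]
150 [  5.3188  27.3249 -34.3649  83.2459  15.6194  74.2281  29.6944]
```

View pics/wing.png

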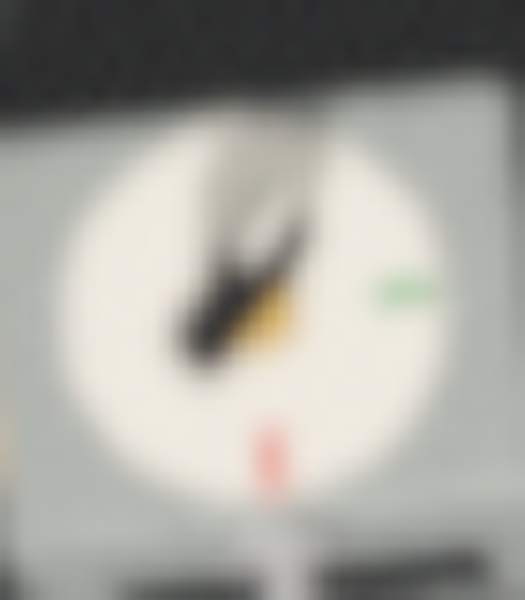

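The cup stands on the mat, mouth at about (0.483,0.122) and spout at about (0.4845,0.121), so it's good. The wing lies along azimuth about -44° with the pointer up-right, so the screw angle is about 0.73 rad and needs about 130° clockwise. Grip with tool x at about 136°.

```bash
echo '
MV=lambda a:rz(a)@np.diag([1,-1,-1.])' >> step.py; python3 -c "
from step import *
step([.42,-.03,.32],MV(136),'up')"
```

```text
up d [ 0.174 -0.007 -0.119] r [ 21.5 -57.3 -37.2] rows>= 8.3 q [ 24.898   4.409 -29.537 108.233   2.343  67.946  40.554] jt rows 4.7
```

>>> move_arm([
  {"dx": 0.06,"dy": -0.003,"dz": -0.045,"rx": 0,"ry": 0,"rz": 0,"grip": -0.5},
  {"dx": 0.1,"dy": -0.005,"dz": -0.07,"rx": 2,"ry": -6,"rz": -4,"grip": -0.5},
  {"dx": 0.174,"dy": -0.007,"dz": -0.119,"rx": 21.5,"ry": -57.3,"rz": -37.2,"grip": 0},
  {"dx": 0.174,"dy": -0.007,"dz": -0.119,"rx": 21.5,"ry": -57.3,"rz": -37.2,"grip": 0},
  {"dx": 0.174,"dy": -0.007,"dz": -0.119,"rx": 21.5,"ry": -57.3,"rz": -37.2,"grip": 0},
  {"dx": 0.174,"dy": -0.007,"dz": -0.119,"rx": 21.5,"ry": -57.3,"rz": -37.2,"grip": 0},
  {"dx": 0.174,"dy": -0.007,"dz": -0.119,"rx": 21.5,"ry": -57.3,"rz": -37.2,"grip": 0},
  {"dx": 0.174,"dy": -0.007,"dz": -0.119,"rx": 21.5,"ry": -57.3,"rz": -37.2,"grip": 0},
  {"dx": 0.174,"dy": -0.007,"dz": -0.119,"rx": 21.5,"ry": -57.3,"rz": -37.2,"grip": 0},
  {"dx": 0.174,"dy": -0.007,"dz": -0.119,"rx": 21.5,"ry": -57.3,"rz": -37.2,"grip": 0},
  {"dx": 0.174,"dy": -0.007,"dz": -0.119,"rx": 21.5,"ry": -57.3,"rz": -37.2,"grip": 0},
  {"dx": 0.174,"dy": -0.007,"dz": -0.119,"rx": 21.5,"ry": -57.3,"rz": -37.2,"grip": 0},
])

```text
t: 19.1
eef_pos: [0.4198, -0.0293, 0.3201]
eef_rot: [[-0.72, 0.694, -0.001], [0.694, 0.72, 0.001], [0.001, 0.0, -1.0]]
ft_force: [-0.7, -0.0, -0.1]
width: 0.502
gripper_force: 0.0
```

```bash
python3 -c "
from step import *
step([.6155,.1335,.32],MV(136),'over')"
```

```text
over d [-0.028  0.253  0.   ] r [ 0.  -0.1  0.1] rows>= 5.1 q [  6.193  27.102 -36.047  81.152  15.978  76.877  15.535] jt rows 2.6
```

>>> move_arm([
  {"dx": -0.028,"dy": 0.253,"dz": 0,"rx": 0,"ry": 0,"rz": 0,"grip": 0},
  {"dx": -0.028,"dy": 0.253,"dz": 0,"rx": 0,"ry": 0,"rz": 0,"grip": 0},
  {"dx": -0.028,"dy": 0.253,"dz": 0,"rx": 0,"ry": 0,"rz": 0,"grip": 0},
  {"dx": -0.028,"dy": 0.253,"dz": 0,"rx": 0,"ry": 0,"rz": 0,"grip": 0},
  {"dx": -0.028,"dy": 0.253,"dz": 0,"rx": 0,"ry": 0,"rz": 0,"grip": 0},
  {"dx": -0.028,"dy": 0.253,"dz": 0,"rx": 0,"ry": 0,"rz": 0,"grip": 0},
  {"dx": -0.028,"dy": 0.253,"dz": 0,"rx": 0,"ry": 0,"rz": 0,"grip": 0},
  {"dx": -0.028,"dy": 0.253,"dz": 0,"rx": 0,"ry": 0,"rz": 0,"grip": 0},
])

```text
t: 19.9
eef_pos: [0.6152, 0.1311, 0.3189]
eef_rot: [[-0.718, 0.696, -0.003], [0.696, 0.718, -0.001], [0.001, -0.002, -1.0]]
ft_force: [-0.4, 0.1, -0.3]
width: 0.5
gripper_force: 0.0
```

```bash
python3 - <<'E'
from step import *
from h import *
s=sense();T=np.eye(4);T[:3,:3]=s["eef_rot"];T[:3,3]=s["eef_pos"];np.save("wT7.npy",T);print(s["eef_pos"],s["eef_rot"])
a=optics.read_camera("wrist")[:,:,::-1];cv2.imwrite("pics/w7.png",a)
W=T@optics.camera_params("wrist")["hand_eye"];Wi=np.linalg.inv(W);K=optics.camera_params("wrist")["mtx"]
c=K@(Wi@np.array([.6155,.1335,.196,1]))[:3];print(c[:2]/c[2])
cv2.imwrite("pics/w7b.png",cv2.resize(a,(800,600)))
E
```

```text
[0.6152 0.1311 0.3189] [[-0.7183  0.6957 -0.0026]
 [ 0.6957  0.7183 -0.0009]
 [ 0.0013 -0.0025 -1.    ]]
[260.3062 190.2534]
```

View pics/w7b.png

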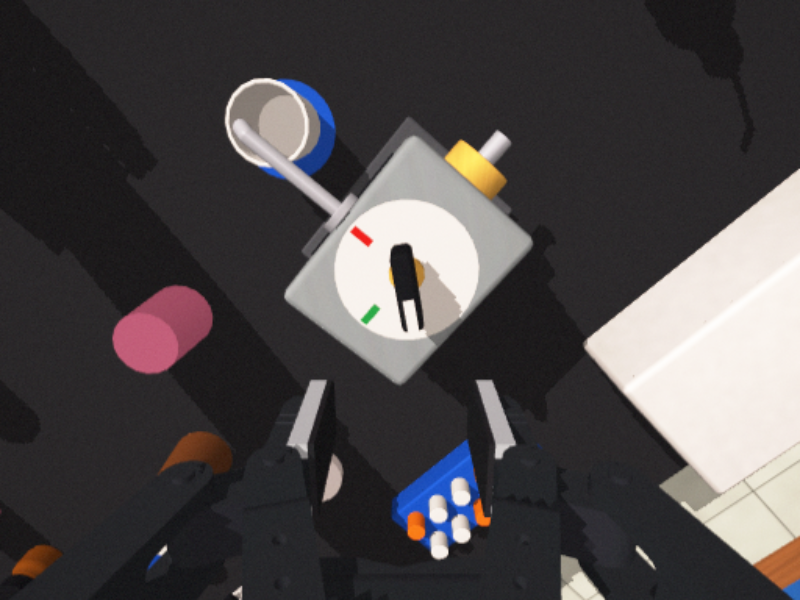

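The wing runs (401,247)–(413,329) with the white stripe at the lower end, red mark at (361,236), green at (371,314), dial centre (407,269). The cup is correctly placed under the spout. Computing the axis and angles.

```bash
python3 - <<'E'
from step import *
from h import *
W=np.load("wT7.npy")@optics.camera_params("wrist")["hand_eye"];k=512/800
im=cv2.imread("pics/w7.png")[:,:,::-1].copy()
az=lambda d:np.degrees(np.arctan2(d[1],d[0]))
f=lambda u,v,z:ray("wrist",(u+.5)*k-.5,(v+.5)*k-.5,z,W)
a,b=f(400.5,247,.196),f(412.5,329,.196);print("wing",a,b,(a+b)/2,np.linalg.norm(a-b),"pointer az",az(b-a))
h=cv2.cvtColor(im,cv2.COLOR_RGB2HSV);roi=np.zeros(h.shape[:2],np.uint8);cv2.circle(roi,(260,172),44,255,-1)
m=cv2.inRange(h,(0,0,200),(179,40,255))&roi
pts=cv2.findContours(m,cv2.RETR_EXTERNAL,cv2.CHAIN_APPROX_NONE)[0];pts=max(pts,key=len);hull=cv2.convexHull(pts)
e=cv2.fitEllipse(hull);c=ray("wrist",*e[0],.15,W);print("dial",e,c)
for n,u,v in(("red",361,236),("green",371,314)):
    p=f(u,v,.15);print(n,p,az(p-c),np.linalg.norm(p-c))
s=sense();print("tool az",az(np.array(s["eef_rot"])[:,0]))
E
```

```text
wing [0.5938 0.1498 0.196 ] [0.6303 0.1234 0.196 ] [0.612  0.1366 0.196 ] 0.04509174181410233 pointer az -35.889174317941155
dial ((259.98284912109375, 171.97357177734375), (87.7602310180664, 87.833984375), 62.00178527832031) [0.613 0.136 0.15 ]
red [0.5795 0.1305 0.15  ] -170.73109092449653 0.033988951968062765
green [0.6185 0.0996 0.15  ] -81.3456019010939 0.03672169506659325
tool az 135.89835592751496
```

```bash
python3 -c "
from step import *
step([.6127,.1357,.22],MV(144),'over')
step([.6127,.1357,.183],MV(144),'down')"
```

```text
over d [0.005 0.002 0.099] r [-0.1 -0.  -8.1] rows>= 2.0 q [  6.693  31.289 -36.706  89.744  19.925  65.635  19.686] jt rows 0.9
down d [0.005 0.002 0.136] r [-0.1 -0.  -8.1] rows>= 2.7 q [  6.225  33.189 -35.954  92.242  21.432  61.608  18.394] jt rows 1.2
```

>>> move_arm([
  {"dx": 0.005,"dy": 0.002,"dz": 0.04,"rx": -0.1,"ry": 0,"rz": -8.1,"grip": 0},
  {"dx": 0.005,"dy": 0.002,"dz": 0.07,"rx": -0.1,"ry": 0,"rz": -8.1,"grip": 0},
  {"dx": 0.005,"dy": 0.002,"dz": 0.1,"rx": -0.1,"ry": 0,"rz": -8.1,"grip": 0},
  {"dx": 0.005,"dy": 0.002,"dz": 0.12,"rx": -0.1,"ry": 0,"rz": -8.1,"grip": 0},
  {"dx": 0.005,"dy": 0.002,"dz": 0.136,"rx": -0.1,"ry": 0,"rz": -8.1,"grip": 0},
  {"dx": 0.005,"dy": 0.002,"dz": 0.136,"rx": -0.1,"ry": 0,"rz": -8.1,"grip": 0},
  {"dx": 0.005,"dy": 0.002,"dz": 0.136,"rx": -0.1,"ry": 0,"rz": -8.1,"grip": 0},
])

```text
t: 20.65
eef_pos: [0.613, 0.1363, 0.1847]
eef_rot: [[-0.81, 0.587, 0.001], [0.587, 0.81, 0.0], [-0.001, 0.001, -1.0]]
ft_force: [0.1, 0.6, 0.0]
width: 0.502
gripper_force: 0.0
```

>>> move_arm([
  {"dx": 0,"dy": 0,"dz": 0,"rx": 0,"ry": 0,"rz": 0,"grip": 0.5},
  {"dx": 0,"dy": 0,"dz": 0,"rx": 0,"ry": 0,"rz": 0,"grip": 1},
  {"dx": 0,"dy": 0,"dz": 0,"rx": 0,"ry": 0,"rz": 0,"grip": 1},
  {"dx": 0,"dy": 0,"dz": 0,"rx": 0,"ry": 0,"rz": 0,"grip": 1},
  {"dx": 0,"dy": 0,"dz": 0,"rx": 0,"ry": 0,"rz": 0,"grip": 1},
  {"dx": 0,"dy": 0,"dz": 0,"rx": 0,"ry": 0,"rz": 0,"grip": 1},
  {"dx": 0,"dy": 0,"dz": 0,"rx": 0,"ry": 0,"rz": 0,"grip": 1},
  {"dx": 0,"dy": 0,"dz": 0,"rx": 0,"ry": 0,"rz": 0,"grip": 1},
])

```text
t: 21.45
eef_pos: [0.6131, 0.1369, 0.1851]
eef_rot: [[-0.81, 0.586, 0.001], [0.586, 0.81, -0.0], [-0.001, 0.001, -1.0]]
ft_force: [-4.0, -3.0, 7.1]
width: 0.128
gripper_force: 59.0
```

```bash
cat > st.py <<'E'
from step import *
s=sense();M=np.array(s["eef_rot"]);print(s["t"],s["eef_pos"],"az",np.degrees(np.arctan2(M[1,0],M[0,0])),"F",s["ft_force"],"tq",s["wrist_torque"],s["width"],s["gripper_force"],"q",s["joint_pos"],"Ftool",M.T@s["ft_force"])
E
python3 st.py
```

```text
21.45 [0.613 0.137 0.185] az 144.09825504745987 F [-4.034 -2.978  7.132] tq [-0.648  0.726 -0.093] 0.1281184612964812 59.01637852191925 q [  6.068  33.125 -35.966  91.991  21.406  61.831  18.418] Ftool [ 1.512 -4.772 -7.137]
```

>>> move_arm([
  {"dx": 0,"dy": 0,"dz": 0,"rx": 0,"ry": 0,"rz": 6,"grip": 1},
  {"dx": 0,"dy": 0,"dz": 0,"rx": 0,"ry": 0,"rz": 12,"grip": 1},
  {"dx": 0,"dy": 0,"dz": 0,"rx": 0,"ry": 0,"rz": 18,"grip": 1},
  {"dx": 0,"dy": 0,"dz": 0,"rx": 0,"ry": 0,"rz": 24,"grip": 1},
  {"dx": 0,"dy": 0,"dz": 0,"rx": 0,"ry": 0,"rz": 30,"grip": 1},
  {"dx": 0,"dy": 0,"dz": 0,"rx": 0,"ry": 0,"rz": 36,"grip": 1},
  {"dx": 0,"dy": 0,"dz": 0,"rx": 0,"ry": 0,"rz": 42,"grip": 1},
  {"dx": 0,"dy": 0,"dz": 0,"rx": 0,"ry": 0,"rz": 48,"grip": 1},
  {"dx": 0,"dy": 0,"dz": 0,"rx": 0,"ry": 0,"rz": 54,"grip": 1},
  {"dx": 0,"dy": 0,"dz": 0,"rx": 0,"ry": 0,"rz": 60,"grip": 1},
  {"dx": 0,"dy": 0,"dz": 0,"rx": 0,"ry": 0,"rz": 60,"grip": 1},
  {"dx": 0,"dy": 0,"dz": 0,"rx": 0,"ry": 0,"rz": 60,"grip": 1},
])

```text
t: 22.65
eef_pos: [0.6145, 0.1374, 0.1852]
eef_rot: [[0.1, 0.995, 0.004], [0.995, -0.1, 0.001], [0.001, 0.004, -1.0]]
ft_force: [4.5, -1.4, 5.4]
width: 0.13
gripper_force: 59.2
```

```bash
python3 st.py
```

```text
22.65 [0.615 0.137 0.185] az 84.28751938886799 F [ 4.516 -1.379  5.414] tq [-0.35  -1.    -0.058] 0.13005287151446318 59.231398701667786 q [ -3.092  30.275 -21.411  92.765  12.43   59.061 -33.931] Ftool [-0.914  4.653 -5.396]
```

>>> move_arm([
  {"dx": 0,"dy": 0,"dz": 0,"rx": 0,"ry": 0,"rz": 6,"grip": 1},
  {"dx": 0,"dy": 0,"dz": 0,"rx": 0,"ry": 0,"rz": 12,"grip": 1},
  {"dx": 0,"dy": 0,"dz": 0,"rx": 0,"ry": 0,"rz": 18,"grip": 1},
  {"dx": 0,"dy": 0,"dz": 0,"rx": 0,"ry": 0,"rz": 24,"grip": 1},
  {"dx": 0,"dy": 0,"dz": 0,"rx": 0,"ry": 0,"rz": 30,"grip": 1},
  {"dx": 0,"dy": 0,"dz": 0,"rx": 0,"ry": 0,"rz": 36,"grip": 1},
  {"dx": 0,"dy": 0,"dz": 0,"rx": 0,"ry": 0,"rz": 42,"grip": 1},
  {"dx": 0,"dy": 0,"dz": 0,"rx": 0,"ry": 0,"rz": 48,"grip": 1},
  {"dx": 0,"dy": 0,"dz": 0,"rx": 0,"ry": 0,"rz": 54,"grip": 1},
  {"dx": 0,"dy": 0,"dz": 0,"rx": 0,"ry": 0,"rz": 60,"grip": 1},
  {"dx": 0,"dy": 0,"dz": 0,"rx": 0,"ry": 0,"rz": 66,"grip": 1},
  {"dx": 0,"dy": 0,"dz": 0,"rx": 0,"ry": 0,"rz": 66,"grip": 1},
  {"dx": 0,"dy": 0,"dz": 0,"rx": 0,"ry": 0,"rz": 66,"grip": 1},
])

```text
t: 23.95
eef_pos: [0.6158, 0.1363, 0.1851]
eef_rot: [[0.95, 0.313, 0.006], [0.313, -0.95, 0.0], [0.006, 0.002, -1.0]]
ft_force: [9.3, -3.3, 3.7]
width: 0.125
gripper_force: 59.0
```

```bash
python3 st.py
```

```text
23.95 [0.616 0.136 0.185] az 18.214036900881933 F [ 9.335 -3.303  3.69 ] tq [-0.791 -1.854 -0.003] 0.12547739867065172 58.956268429756165 q [-13.786  28.674  -5.282  93.731   3.121  57.389 -91.877] Ftool [ 7.857  6.062 -3.632]
```

>>> move_arm([
  {"dx": 0,"dy": 0,"dz": 0,"rx": 0,"ry": 0,"rz": 2,"grip": 1},
  {"dx": 0,"dy": 0,"dz": 0,"rx": 0,"ry": 0,"rz": 4,"grip": 1},
  {"dx": 0,"dy": 0,"dz": 0,"rx": 0,"ry": 0,"rz": 6,"grip": 1},
  {"dx": 0,"dy": 0,"dz": 0,"rx": 0,"ry": 0,"rz": 6,"grip": 1},
])

```text
t: 24.35
eef_pos: [0.6159, 0.1361, 0.1852]
eef_rot: [[0.978, 0.21, 0.006], [0.21, -0.978, 0.0], [0.006, 0.001, -1.0]]
ft_force: [9.9, -4.6, 3.4]
width: 0.133
gripper_force: 59.0
```

```bash
python3 st.py
```

```text
24.35 [0.616 0.136 0.185] az 12.150517194991695 F [ 9.929 -4.574  3.373] tq [-0.937 -1.851 -0.088] 0.13280755447441533 58.98076772689819 q [-14.775  28.597  -3.805  93.827   2.281  57.299 -97.189] Ftool [ 8.765  6.565 -3.311]
```

>>> move_arm([
  {"dx": 0,"dy": 0,"dz": 0,"rx": 0,"ry": 0,"rz": 2,"grip": 1},
  {"dx": 0,"dy": 0,"dz": 0,"rx": 0,"ry": 0,"rz": 4,"grip": 1},
  {"dx": 0,"dy": 0,"dz": 0,"rx": 0,"ry": 0,"rz": 4,"grip": 1},
])

```text
t: 24.65
eef_pos: [0.6159, 0.136, 0.1852]
eef_rot: [[0.99, 0.142, 0.006], [0.142, -0.99, 0.0], [0.006, 0.001, -1.0]]
ft_force: [9.8, -4.0, 4.1]
width: 0.132
gripper_force: 59.0
```

```bash
python3 st.py
```

```text
24.65 [0.616 0.136 0.185] az 8.146464174826402 F [ 9.838 -3.959  4.066] tq [-0.99  -1.797 -0.03 ] 0.13179486773509194 58.99021625518799 q [ -15.439   28.555   -2.821   93.89     1.727   57.248 -100.697] Ftool [ 9.203  5.317 -4.004]
```

>>> move_arm([
  {"dx": 0,"dy": 0,"dz": 0,"rx": 0,"ry": 0,"rz": 2,"grip": 1},
  {"dx": 0,"dy": 0,"dz": 0,"rx": 0,"ry": 0,"rz": 3,"grip": 1},
  {"dx": 0,"dy": 0,"dz": 0,"rx": 0,"ry": 0,"rz": 3,"grip": 1},
])

```text
t: 24.95
eef_pos: [0.6159, 0.1359, 0.1852]
eef_rot: [[0.996, 0.091, 0.006], [0.091, -0.996, -0.0], [0.006, 0.001, -1.0]]
ft_force: [9.8, -4.0, 4.1]
width: 0.129
gripper_force: 59.1
```

```bash
python3 st.py
```

```text
24.95 [0.616 0.136 0.185] az 5.215825903043938 F [ 9.812 -4.03   4.146] tq [-1.139 -1.836  0.356] 0.1291963571672419 59.136534333229065 q [ -15.934   28.527   -2.094   93.938    1.332   57.212 -103.272] Ftool [ 9.431  4.908 -4.083]
```

>>> move_arm([
  {"dx": 0,"dy": 0,"dz": 0,"rx": 0,"ry": 0,"rz": 1.5,"grip": 1},
  {"dx": 0,"dy": 0,"dz": 0,"rx": 0,"ry": 0,"rz": 1.5,"grip": 1},
  {"dx": 0,"dy": 0,"dz": 0,"rx": 0,"ry": 0,"rz": 1.5,"grip": 1},
])

```text
t: 25.25
eef_pos: [0.6159, 0.1359, 0.1852]
eef_rot: [[0.998, 0.067, 0.007], [0.067, -0.998, -0.0], [0.006, 0.001, -1.0]]
ft_force: [10.0, -4.6, 3.7]
width: 0.132
gripper_force: 65.4
```

```bash
python3 st.py
```

```text
25.25 [0.616 0.136 0.185] az 3.8317216891938193 F [ 9.978 -4.596  3.718] tq [-1.158 -1.881  1.111] 0.13217678835173124 65.36972165107727 q [ -16.184   28.511   -1.749   93.961    1.161   57.198 -104.513] Ftool [ 9.672  5.256 -3.651]
```

Torque climbed from 0 to 1.1 N m near azimuth 5.7°, so the screw is seated, and this matches the red mark at the stand's front. Backing off to azimuth about 95.7°.

>>> move_arm([
  {"dx": 0,"dy": 0,"dz": 0,"rx": 0,"ry": 0,"rz": -6,"grip": 1},
  {"dx": 0,"dy": 0,"dz": 0,"rx": 0,"ry": 0,"rz": -12,"grip": 1},
  {"dx": 0,"dy": 0,"dz": 0,"rx": 0,"ry": 0,"rz": -18,"grip": 1},
  {"dx": 0,"dy": 0,"dz": 0,"rx": 0,"ry": 0,"rz": -24,"grip": 1},
  {"dx": 0,"dy": 0,"dz": 0,"rx": 0,"ry": 0,"rz": -30,"grip": 1},
  {"dx": 0,"dy": 0,"dz": 0,"rx": 0,"ry": 0,"rz": -36,"grip": 1},
  {"dx": 0,"dy": 0,"dz": 0,"rx": 0,"ry": 0,"rz": -42,"grip": 1},
  {"dx": 0,"dy": 0,"dz": 0,"rx": 0,"ry": 0,"rz": -48,"grip": 1},
  {"dx": 0,"dy": 0,"dz": 0,"rx": 0,"ry": 0,"rz": -54,"grip": 1},
  {"dx": 0,"dy": 0,"dz": 0,"rx": 0,"ry": 0,"rz": -60,"grip": 1},
  {"dx": 0,"dy": 0,"dz": 0,"rx": 0,"ry": 0,"rz": -66,"grip": 1},
  {"dx": 0,"dy": 0,"dz": 0,"rx": 0,"ry": 0,"rz": -72,"grip": 1},
  {"dx": 0,"dy": 0,"dz": 0,"rx": 0,"ry": 0,"rz": -78,"grip": 1},
  {"dx": 0,"dy": 0,"dz": 0,"rx": 0,"ry": 0,"rz": -84,"grip": 1},
  {"dx": 0,"dy": 0,"dz": 0,"rx": 0,"ry": 0,"rz": -89,"grip": 1},
  {"dx": 0,"dy": 0,"dz": 0,"rx": 0,"ry": 0,"rz": -92,"grip": 1},
  {"dx": 0,"dy": 0,"dz": 0,"rx": 0,"ry": 0,"rz": -92,"grip": 1},
  {"dx": 0,"dy": 0,"dz": 0,"rx": 0,"ry": 0,"rz": -92,"grip": 1},
  {"dx": 0,"dy": 0,"dz": 0,"rx": 0,"ry": 0,"rz": -92,"grip": 1},
])

```text
t: 27.15
eef_pos: [0.6142, 0.1375, 0.1851]
eef_rot: [[-0.101, 0.995, 0.004], [0.995, 0.101, 0.001], [0.001, 0.004, -1.0]]
ft_force: [3.2, -1.5, 7.8]
width: 0.13
gripper_force: 59.6
```

```bash
python3 st.py; python3 - <<'E'
from h import *
t=optics.read_camera("top")[:,:,::-1];s=optics.read_camera("side")[:,:,::-1];w=optics.read_camera("wrist")[:,:,::-1]
cv2.imwrite("pics/g8.png",np.hstack([cv2.resize(w,(400,300)),cv2.resize(s[110:230,190:350],(400,300),interpolation=cv2.INTER_CUBIC)]))
E
```

```text
27.15 [0.614 0.137 0.185] az 95.7997654466764 F [ 3.238 -1.505  7.83 ] tq [-0.332 -0.762  0.102] 0.1302755077051072 59.594112038612366 q [ -1.244  30.722 -24.255  92.605  14.107  59.496 -23.84 ] Ftool [-1.817  3.098 -7.821]
```

View pics/g8.png

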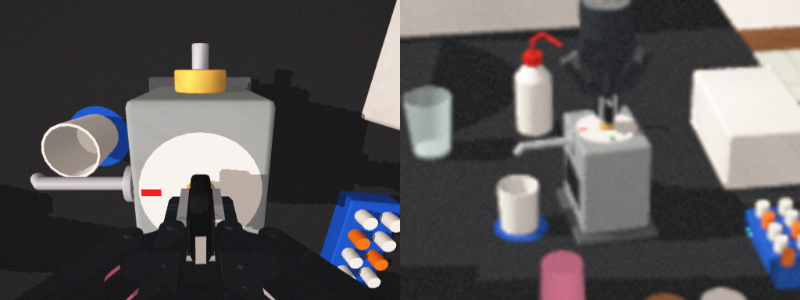

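The wing is held square, the red mark sits a quarter turn away, and the cup stands upright on the mat under the spout. Handing in.

```bash
python3 -c "
from bench import workorder
print(workorder.job_done())"
```

```text
the job is handed in; nothing more can be done
None
```

The job is handed in, with no verdict shown: the cup stands mouth-up on the mat about 2 mm off the spout and released, and the thumbscrew was seated, backed off a quarter turn and is still held, at about 27 s.

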